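# Cover the loaded sample well and index the carriage to the reading hole

### The job

The sample is loaded: first put the yellow lid squarely on the round well of the blue carriage and let go of it, with the carriage still in its loading slot. Then pull the red lock plunger up until its pin is clear, slide the carriage to the next hole (the first one after the loading slot, green mark) and let the pin drop fully home in it. Finish while still holding the red knob with the fingers, pin fully home and lid on, without letting go; leave the bottle, the jar and the cup undisturbed.

Things in the scene. Friction and masses are not known exactly. Their poses are not given: they have to be found in the camera images.
- shuttle_base: fixed aluminium base, 130 x 400 mm, origin on the bench. The carriage travels along its +y, towards the white reader head (155 mm high, y 170 to 320 mm in this frame). On its -x side, facing the robot, a raised strip (24 mm wide, top 30 mm above the bench) has along +y a loading slot, the next hole (green mark) and 50 mm farther another hole
- next_hole (a point): centre of the next hole's mouth, at the strip's top, 30 mm above the bench, fixed to the base; straight below the plunger's axis when the carriage is right. The opening is 11 mm along the travel; the pin is 8 mm thick with a round tip
- carriage (a joint): position of the blue carriage along the base's +y, m. In the loading slot it is free between 0 and about 0.026; 0.075 = pin over the next hole, 0.125 = over the farther hole, 0.145 = end stop. About 1.5 N of sliding friction, no spring; it cannot leave the slot or a hole while the pin is down
- plunger (a joint): height of the spring plunger in m: 0 = pin fully home (own stop), about 0.011 = pin tip at the strip's top, just clear, 0.018 = end stop. The spring pushes it down with about 3 N at 0 and 6 N at 0.017; it may be pressed down on its stop
- plunger_knob (a point): centre of the upright round red plunger knob, 26 mm in diameter, from 19 mm below to 14 mm above this point, which is 99 mm above the bench when the pin is home; on the carriage's -x side, travels with it. A 20 mm wide steel sleeve below ends 27 mm under this point (pin home)
- well_rim (a point): centre of the mouth of the round sample well on the carriage, at rim height, 84 mm above the bench: outer diameter 76, inner 68 mm, with a capped sample cup in it, its top 14 mm below the rim. It travels with the carriage; the knob of the plunger stands about 103 mm away horizontally
- lid_knob (a point): grasp point on the axis of the loose yellow lid's upright black knob (24 mm diameter, from 26 mm below to 12 mm above this point). Disc 84 mm diameter, 6 mm thick, underside 32 mm below; under it a plug 62 mm wide, 10 mm deep, 3 mm clear all round in the well. This point is 42 mm above the bench at the start, 32 mm above well_rim when seated. 0.12 kg; yaw is free
- reagent_bottle: standing bottle, 56 mm in diameter, 130 mm high, origin under its centre: bystander
- sample_jar: standing jar, 50 mm in diameter, 60 mm high, origin under its centre: bystander
- weigh_cup: standing white cup, 64 mm in diameter, 55 mm high, origin under its centre: bystander
Mind the look-alikes: they are no part of the job. What is meant by the part that bears lid_knob is not orange or pink, and is the larger of those in its own colour.

How it is judged:
By the outcome, as a careful person would: the job done as asked, in the order asked, and still so for the second after the job is handed in, while the arm keeps its last pose, push and grip.
It also fails if it takes over 45 s, if anything falls off the work surface, if the arm or the gripper's body presses on something with over 40 N, if the wrist force passes 120 N, or if a joint passes its speed limit or range.

### The arm

A 6-joint arm with a two-finger parallel gripper is mounted at the origin on the work surface. World frame = base frame: x ahead of the robot, y to its left, z up, the work surface at z = 0. Lengths are in mm, angles in rad, forces in N, time in s.
With the tool pointing down it reaches from about 400 to 925 mm from the base axis. Payload 3.4 kg.
Tool frame: the origin (TCP) lies at the very end of the fingers, on their centre line; the grasp point (between the pads) lies 19 mm behind it; z points along the fingers, y is the direction in which the jaws open and shut (so a half turn about z gives the same grasp; the last joint's range is limited). The gripper opens to 85 mm and grips with 20 to 120 N. Pads are 22 mm wide; open, the fingers measure 114 mm over their backs; the gripper's body (76 mm by 85 mm) begins 54 mm behind the grasp point. The pads swing forward as they close: fully open they stand 13 mm farther back than shut.
Start: joints at [-1.31, 0.307, 1.506, -0, 1.328, -0.073], TCP at [188.367, -543.276, 207.305] pointing down, gripper open.
Joint ranges: [-3.12, 3.12], [-1.05, 2.28], [0.14, 2.33], [-1.42, 4.57], [0.1, 2.73], [-2.68, 2.68]. Speed limits (rad/s): [2.57, 2.57, 3.14, 3.14, 3.14, 3.14].

### API

Orientations are given as a unit quaternion [w, x, y, z].
In Python, from plant import robot gives the robot as it stands.
- The arm moves only by the tool step_arm, never from a script. Its argument "targets" is a list of rows, each an object of numbers: "x", "y", "z": the shift along the tool's x, y, z in m; "turn": the turn about the tool's z in degrees; "grip": the opening in per cent of the stroke, from 0 (shut) to 100 (fully open). A call has 1 to 10 rows; each row is the pose to reach, as a shift and turn from the pose measured when the call began, along the tool's axes at that moment; what a row does not reach only later rows make up. A row lasts 1/12 s, in which the tool goes at most 41.7 mm and 7.16 degrees, less where a joint would pass 70% of its speed; a pose out of reach is approached as far as the arm can. A call with a gripper value outside its range is refused whole. The fingers move at their own pace and stop on an object; "grip_force" is the grip in N (left out, the last holds). Time passes only in rows, so rows that repeat a pose let the fingers close. It gives the time, the measured TCP pose, the force and the opening at its end, in the units of the state.
- robot.state(): the state, without advancing time (a new reading comes with each control period).
- robot.grab_frame(name): name is "scene" or "side" or "wrist"; returns (picture, depth): 400x640x3 uint8, red, green, blue; 400x640 float32, mm along the optical axis (not along the pixel's ray), 0 where there is no reading.
- robot.camera_model(name): a dict with "mtx" (3x3 intrinsics, pixels), "D" ([k1, k2, p1, p2, k3] as OpenCV has them; the pictures are not rectified), "pose" (4x4, takes a point from camera to world coordinates); the wrist camera has in their place "T_tool_cam" (4x4, takes a point from camera to tool coordinates, whose origin is the TCP and whose axes are the flange's). Camera axes: x right, y down, z forward; pixel columns grow to the right and rows downward; lengths in mm; the calibration is good to about 2 mm. A picture is of the moment at which its call begins: read the wrist's pose just before it. camera_model takes no time and is no camera call.
- robot.hand_in(): hands the job in, once; it reports no verdict.
The state is a dict: "t": time; "qpos": joint angles; "joint_vel": joint speeds; "joint_efforts": joint torques, N m; "tcp_pos": TCP position; "tcp_rot": TCP orientation; "ft_force": force on the tool from outside, world axes, zero at the start; "torque": the same for the moment, N m; "grip_width": opening from 0.0 (shut) to 1.0 (fully open).
Only numpy, scipy, OpenCV 4.12 (cv2) and the standard library are available. Lean on these libraries where they do the work, as an engineer would, in place of code of your own. Each camera call takes 0.05 s, during which the arm holds its last target.

## Working session

There is one attempt and no reset: what is moved stays moved. The work goes in short steps, Python scripts to look and compute and a tool call to move; the robot and the scene stay as the last step left them, time stands still between calls to the robot, and variables do not carry over. Pictures are saved under pics/ and viewed, and the job is handed in when it is done.

Besides the shell and the picture viewer there is one more tool, called after "Call:" in YAML: its name, and indented under it one key for each argument. step_arm: Moves the arm, as the interface text tells. Its arguments: {"type":"object","properties":{"targets":{"type":"array"},"grip_force":{"type":"number"}},"required":["targets"]}

```bash
ls; mkdir -p pics
python3 - <<'E'
from plant import robot
import cv2
s=robot.state(); print(s)
for n in ["scene","side","wrist"]:
    im,d=robot.grab_frame(n); cv2.imwrite(f"pics/{n}0.png",im[:,:,::-1]); 
    import numpy as np; np.save(f"pics/{n}0.npy",d)
    print(n,robot.camera_model(n))
E
```

```text
pics
{'t': 0.0, 'qpos': array([-1.31048609e+00,  3.07568930e-01,  1.50767868e+00, -1.12299256e-05,
        1.32839782e+00, -7.35136194e-02]), 'joint_vel': array([ 0.00067902, -0.00102121,  0.00116145,  0.00176029, -0.00031747,
        0.00150977]), 'joint_efforts': array([ 4.51960459e-04, -4.57550955e+01, -2.51915556e+01,  1.20720415e-05,
        1.35552391e-02,  1.57130262e-05]), 'tcp_pos': array([ 188.17517653, -542.54296706,  206.38142792]), 'tcp_rot': array([-1.02140372e-03,  9.86101770e-01,  1.66139236e-01, -1.01149020e-04]), 'ft_force': array([-0.71354458,  0.11908477, -0.12068621]), 'torque': array([-0.00310526, -0.03947455,  0.0052158 ]), 'grip_width': 1.0039597969143501}
scene {'mtx': array([[478.22111243,   0.        , 324.17345762],
       [  0.        , 478.22111243, 205.40496487],
       [  0.        ,   0.        ,   1.        ]]), 'D': array([-0.02292237,  0.        ,  0.        ,  0.        ,  0.        ]), 'pose': array([[ 6.25954488e-01,  5.30937286e-01, -5.71215000e-01,
         1.21319626e+03],
       [ 7.79857944e-01, -4.27660617e-01,  4.57086408e-01,
        -4.
[... 687 characters left out ...]
748e+02],
       [ 0.00000000e+00,  0.00000000e+00,  0.00000000e+00,
         1.00000000e+00]])}
wrist {'mtx': array([[319.12353145,   0.        , 319.84714468],
       [  0.        , 319.12353145, 196.2020603 ],
       [  0.        ,   0.        ,   1.        ]]), 'D': array([-0.05347287,  0.        ,  0.        ,  0.        ,  0.        ]), 'T_tool_cam': array([[-4.76629586e-04, -9.49364469e-01, -3.14176509e-01,
         8.18858833e+01],
       [ 9.99999886e-01, -4.48477065e-04, -1.61887794e-04,
         7.62110142e-01],
       [ 1.27895616e-05, -3.14176550e-01,  9.49364574e-01,
        -1.66812577e+02],
       [ 0.00000000e+00,  0.00000000e+00,  0.00000000e+00,
         1.00000000e+00]])}
```

View pics/scene0.png

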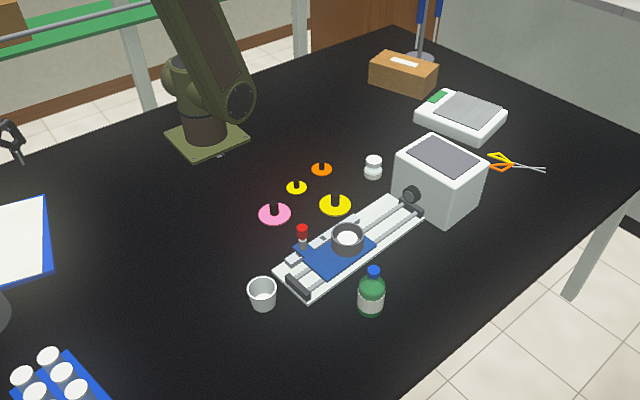

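View pics/side0.png

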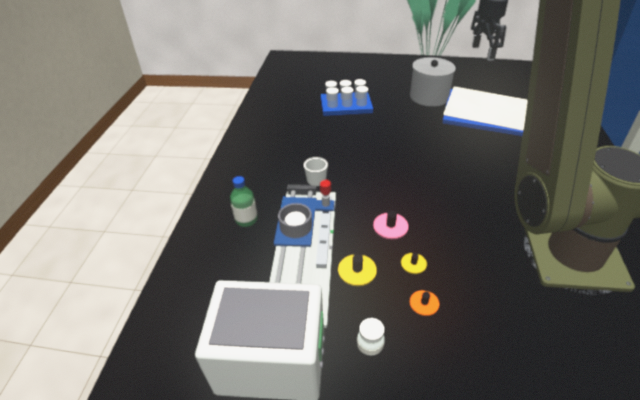

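View pics/wrist0.png

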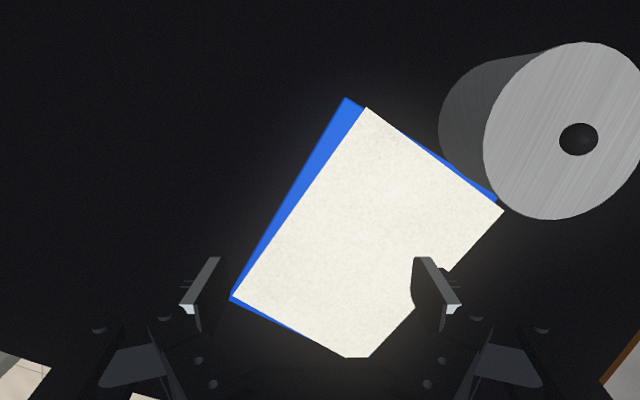

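Scene: larger yellow lid at about (335,204), smaller yellow decoy (297,187), red knob (302,229), well (348,237), cup (262,293), bottle (371,290), jar (373,166). Now enlarged crops.

```bash
cat > h.py <<'E'
import numpy as np,cv2
from plant import robot
from scipy.spatial.transform import Rotation as R
def camT(n,s=None):
    m=robot.camera_model(n)
    if n=="wrist":
        q=s["tcp_rot"]; T=np.eye(4); T[:3,:3]=R.from_quat([q[1],q[2],q[3],q[0]]).as_matrix(); T[:3,3]=s["tcp_pos"]
        return m,T@m["T_tool_cam"]
    return m,m["pose"]
def ray(n,uv,s=None):
    m,T=camT(n,s); p=cv2.undistortPoints(np.array([[uv]],float),m["mtx"],m["D"])[0,0]
    return T[:3,3],T[:3,:3]@np.array([p[0],p[1],1.])
def atz(n,uv,z,s=None):
    o,d=ray(n,uv,s); return o+d*(z-o[2])/d[2]
def depthpt(n,uv,dep,s=None):
    o,d=ray(n,uv,s); return o+d*dep
def cloud(n,dep,s=None):
    m,T=camT(n,s); v,u=np.mgrid[0:400,0:640]; p=cv2.undistortPoints(np.stack([u.ravel(),v.ravel()],1).astype(float)[:,None],m["mtx"],m["D"])[:,0]
    P=np.c_[p,np.ones(len(p))]*dep.ravel()[:,None]; return (P@T[:3,:3].T+T[:3,3]).reshape(400,640,3)
def tri(obs):
    A=np.zeros((3,3));b=np.zeros(3)
    for o,d in obs:
        d=d/np.linalg.norm(d);M=np.eye(3)-np.outer(d,d);A+=M;b+=M@o
    x=np.linalg.solve(A,b); return x,[np.linalg.norm((np.eye(3)-np.outer(d,d)/(d@d))@(x-o)) for o,d in obs]
def crop(n,im,u0,v0,u1,v1,k,name):
    c=cv2.resize(im[v0:v1,u0:u1],None,fx=k,fy=k,interpolation=cv2.INTER_CUBIC)
    cv2.imwrite(name,c)
E
python3 - <<'E'
from h import *
im=cv2.imread("pics/scene0.png"); crop("",im,240,140,440,290,4,"pics/sc1.png")
im=cv2.imread("pics/side0.png"); crop("",im,225,170,425,320,4,"pics/sd1.png")
E
```

```text
(no output)
```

View pics/sc1.png

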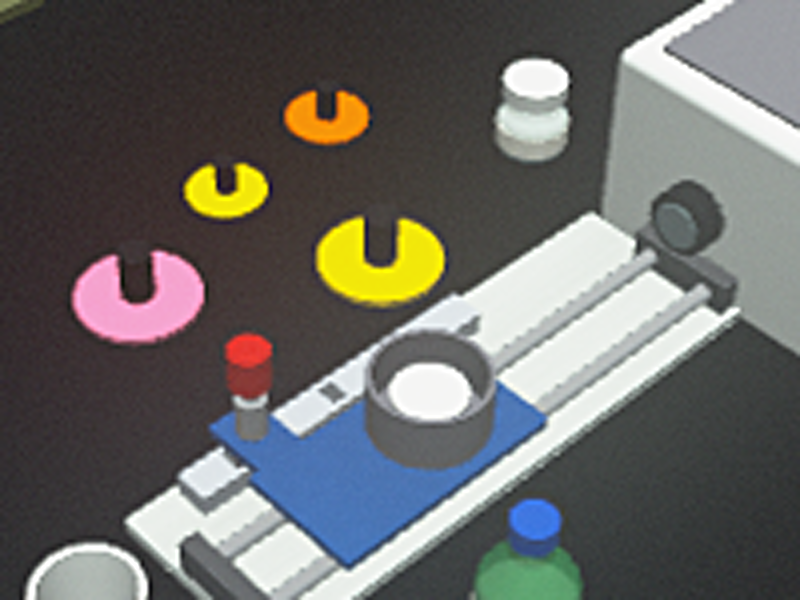

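View pics/sd1.png

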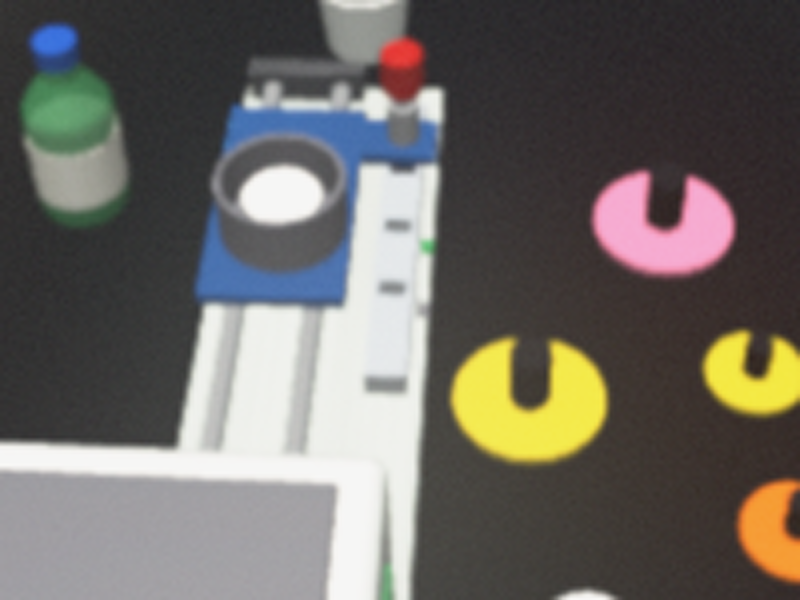

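```bash
cat > m.py <<'E'
from h import *
def circ(P):
    A=np.c_[2*P[:,:2],np.ones(len(P))];b=(P[:,:2]**2).sum(1)
    x=np.linalg.lstsq(A,b,rcond=None)[0];return x[:2],np.sqrt(x[2]+x[0]**2+x[1]**2)
for n in ["scene","side"]:
    im=cv2.imread(f"pics/{n}0.png");d=np.load(f"pics/{n}0.npy");W=cloud(n,d)
    hsv=cv2.cvtColor(im,cv2.COLOR_BGR2HSV)
    # lid
    yel=((abs(hsv[...,0].astype(int)-28)<6)&(hsv[...,1]>150)&(hsv[...,2]>120)).astype(np.uint8)
    nn,lab,st,ce=cv2.connectedComponentsWithStats(yel)
    for i in range(1,nn):
        if st[i,4]>60:
            cs,_=cv2.findContours((lab==i).astype(np.uint8),0,1); c=max(cs,key=len)[:,0].astype(float)
            h=cv2.convexHull(c.astype(np.float32))
            P=W[lab==i]; 
            Q=np.array([atz(n,p,16) for p in h[:,0]])
            cc,r=cv2.minEnclosingCircle(Q[:,:2].astype(np.float32))
            print(n,"yel",ce[i],st[i,4],"z",np.median(P[:,2]),"minenc",cc,r,"fit",circ(Q))
    # red knob top
    red=((hsv[...,0]<8)|(hsv[...,0]>172))&(hsv[...,1]>150)&(hsv[...,2]>90)
    nn,lab,st,ce=cv2.connectedComponentsWithStats(red.astype(np.uint8))
    for i in range(1,nn):
        if st[i,4]>30:
            P=W[lab==i]; t=P[P[:,2]>np.percentile(P[:,2],98)-5]
            print(n,"red",ce[i],st[i],"zmax",np.percentile(P[:,2],[50,98]),"top mean",t.mean(0), len(t))
    # rim
    M=(abs(W[...,2]-84)<4)&(W[...,0]>300)&(W[...,1]>-400)&(hsv[...,1]<100)
    P=W[M]; print(n,"rim cand",len(P),P.mean(0) if len(P) else 0)
    nn,lab,st,ce=cv2.connectedComponentsWithStats(M.astype(np.uint8))
    for i in range(1,nn):
        if st[i,4]>20: print("  comp",ce[i],st[i],W[lab==i].mean(0),circ(W[lab==i]))
E
python3 m.py
```

```text
scene yel [499.39166667 156.85      ] 120 z 8.959335267738311 minenc (662.4520263671875, 609.2418212890625) 39.15104293823242 fit (array([660.24213502, 608.90342177]), np.float64(30.74986671485041))
scene yel [296.         187.69270833] 192 z 9.19608663070693 minenc (389.9812316894531, 66.20231628417969) 29.374013900756836 fit (array([389.99350504,  66.11621221]), np.float64(28.527938362152625))
scene yel [334.45708155 205.53648069] 466 z 14.612332558698938 minenc (510.53173828125, 103.71512603759766) 43.74699783325195 fit (array([509.91478024, 103.66454444]), np.float64(42.608151785870795))
scene red [301.41176471 229.88235294] [296 223  12  16 119] zmax [109.849258  114.9249009] top mean [621.00482584 -81.35993079 137.30343273] 59
scene rim cand 612 [619.89533416 515.80462372  83.68556465]
  comp [607.24324324  27.88513514] [574  16  66  24 148] [ 447.5032356  1599.95885463   84.13996542] (array([ 442.85169741, 1622.82917925]), np.float64(81.9838926290933))
  comp [429.97526502 191.2155477 ] [393 171  92  38 283] [677.63545021 272.37342002  84.20465383] (array([656.92119173, 336.74
[... 773 characters left out ...]
174 193.95220761  83.87776459]
  comp [242.41025641 200.01282051] [231 195  22   9  78] [787.96945234 -17.6743159   84.07076827] (array([795.56146826, -32.95377272]), np.float64(22.72139622355699))
  comp [294.31472081 215.5786802 ] [278 204  33  24 197] [655.94401283  21.21882039  83.53135226] (array([656.38890116,  19.76092861]), np.float64(35.72794466614083))
  comp [242.54966887 377.97350993] [205 374  73   8 151] [674.01319731 407.63126377  84.07227986] (array([698.00685494,  27.6159946 ]), np.float64(382.39561062886776))
  comp [298.75       380.77272727] [279 375  39   9  88] [581.65668232 401.09286253  83.89921685] (array([587.40332254, 355.98117568]), np.float64(49.100227666276666))
```

Run:
```python
from h import *
a=(240+248/4,140+350/4); b=(225+403/4,170+53/4)
print("knobtop tri",tri([ray("scene",a),ray("side",b)]), atz("scene",a,113),atz("side",b,113))
for nm,p in dict(next=(398,225),far=(392,288),stripend=(386,376)).items():
    print(nm,atz("side",(225+p[0]/4,170+p[1]/4),30))
for nm,p in dict(next=(333,392),stripend=(459,300)).items():
    print(nm,atz("scene",(240+p[0]/4,140+p[1]/4),30))
# base edges scene
for nm,p in dict(c1=(127,522),c2=(595,215)).items():
    print(nm,atz("scene",(240+p[0]/4,140+p[1]/4),12))
for nm,n,p,z in [("cup","scene",(262,281),55),("cup","side",(316,164),55),("bottle","scene",(374,270),130),("bottle","side",(239,182),130),("jar","scene",(373.5,159),60),("jar","side",(372,326),60)]:
    print(nm,atz(n,p,z))
```

```text
knobtop tri (array([596.44442923, -66.48714902, 108.60078307]), [np.float64(2.444586245019224), np.float64(2.4445862450191265)]) [602.72599179 -68.40738417 113.        ] [593.90550716 -63.4881149  113.        ]
next [591.3593166   -3.53724145  30.        ]
far [588.52176681  46.96563788  30.        ]
stripend [583.59026464 111.59560991  30.        ]
next [596.29273424  -3.21186168  30.        ]
stripend [584.18828384 108.43486173  30.        ]
c1 [ 588.6386215  -149.04769145   12.        ]
c2 [566.49178807 247.7548249   12.        ]
cup [ 630.70635422 -198.86084875   55.        ]
cup [ 639.86057008 -210.92711637   55.        ]
bottle [800.76054913 -37.27965735 130.        ]
bottle [791.85840477 -28.70552059 130.        ]
jar [471.57322849 275.62054431  60.        ]
jar [468.05496219 272.23701616  60.        ]
```

Call:
step_arm:
  targets:
    - {"x": 0.372,"y": -0.181,"z": -0.024,"turn": -36,"grip": 80}
    - {"x": 0.372,"y": -0.181,"z": -0.024,"turn": -36,"grip": 80}
    - {"x": 0.372,"y": -0.181,"z": -0.024,"turn": -36,"grip": 80}
    - {"x": 0.372,"y": -0.181,"z": -0.024,"turn": -36,"grip": 80}
    - {"x": 0.372,"y": -0.181,"z": -0.024,"turn": -36,"grip": 80}
    - {"x": 0.372,"y": -0.181,"z": -0.024,"turn": -36,"grip": 80}
    - {"x": 0.372,"y": -0.181,"z": -0.024,"turn": -36,"grip": 80}
    - {"x": 0.372,"y": -0.181,"z": -0.024,"turn": -36,"grip": 80}
    - {"x": 0.372,"y": -0.181,"z": -0.024,"turn": -36,"grip": 80}
    - {"x": 0.372,"y": -0.181,"z": -0.024,"turn": -36,"grip": 80}
  grip_force: 40

```text
t: 0.98
tcp_pos: [481.4, -247.8, 230.9]
tcp_rot: [-0.001, 0.886, 0.463, 0.0]
ft_force: [-0.1, -0.5, 0.5]
grip_width: 0.801
```

```bash
cat > go.py <<'E'
from h import *
def go(x,y,z,yaw,s=None):
    s=s or robot.state(); q=s["tcp_rot"]; M=R.from_quat([q[1],q[2],q[3],q[0]]).as_matrix()
    t=M.T@(np.array([x,y,z])-s["tcp_pos"]); cur=np.degrees(np.arctan2(M[1,0],M[0,0]))
    print("t",round(s["t"],2),"tcp",s["tcp_pos"].round(1),"yaw",cur.round(2),"zax",M[:,2].round(4),"F",s["ft_force"].round(2),"w",round(s["grip_width"],3))
    print("shift mm",t.round(1),"turn",round((cur-yaw+180)%360-180,2))
if __name__=="__main__":
    import sys; go(*map(float,sys.argv[1:]))
E
python3 go.py 560 40 230 55
python3 - <<'E'
from h import *
for n,p in [("scene",(321,169)),("side",(424,304)),("scene",(274,213)),("side",(391,227))]: print(atz(n,p,14))
E
```

```text
t 0.98 tcp [ 481.4 -247.8  230.9] yaw 55.14 zax [-6.0e-04  1.8e-03 -1.0e+00] F [-0.11 -0.55  0.51] w 0.801
shift mm [ 281.1 -100.     1.4] turn 0.14
[369.55333759 169.93777863  14.        ]
[363.06224344 182.13103675  14.        ]
[435.60719285 -37.91847233  14.        ]
[433.09155528 -32.61129123  14.        ]
```

Call:
step_arm:
  targets:
    - {"x": 0.281,"y": -0.1,"z": 0.001}
    - {"x": 0.281,"y": -0.1,"z": 0.001}
    - {"x": 0.281,"y": -0.1,"z": 0.001}
    - {"x": 0.281,"y": -0.1,"z": 0.001}
    - {"x": 0.281,"y": -0.1,"z": 0.001}
    - {"x": 0.281,"y": -0.1,"z": 0.001}
    - {"x": 0.281,"y": -0.1,"z": 0.001}
    - {"x": 0.281,"y": -0.1,"z": 0.001}
    - {"x": 0.281,"y": -0.1,"z": 0.001}

```text
$.targets[0]: bad value
```

Run:
```python
from h import *
import pickle
s=robot.state(); im,d=robot.grab_frame("wrist"); cv2.imwrite("pics/w1.png",im[:,:,::-1]); pickle.dump((s,im,d),open("w1.pkl","wb")); print(s["tcp_pos"],s["joint_vel"])
```

```text
[ 481.4349276  -247.8213346   230.88159033] [ 0.86341459  0.16761389 -0.304906   -0.00756817  0.12673714  0.85562867]
```

View pics/w1.png

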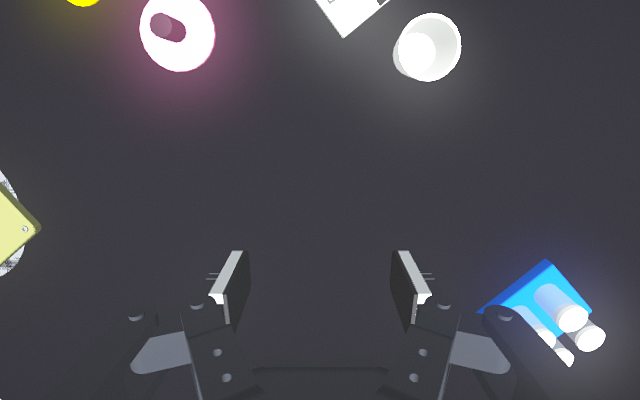

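The call was refused, since rows need all their fields. The picture shows the old spot: pink lid top left, cup at (428,47), base corner at the top.

```bash
python3 go.py 560 40 230 55
```

```text
t 1.03 tcp [ 487.1 -242.6  231.4] yaw 55.36 zax [ 0.0056  0.0064 -1.    ] F [3.98 2.07 0.04] w 0.799
shift mm [ 273.9 -100.7    3.6] turn 0.36
```

Call:
step_arm:
  targets:
    - {"x": 0.274,"y": -0.1,"z": 0.003,"turn": 0,"grip": 80}
    - {"x": 0.274,"y": -0.1,"z": 0.003,"turn": 0,"grip": 80}
    - {"x": 0.274,"y": -0.1,"z": 0.003,"turn": 0,"grip": 80}
    - {"x": 0.274,"y": -0.1,"z": 0.003,"turn": 0,"grip": 80}
    - {"x": 0.274,"y": -0.1,"z": 0.003,"turn": 0,"grip": 80}
    - {"x": 0.274,"y": -0.1,"z": 0.003,"turn": 0,"grip": 80}
    - {"x": 0.274,"y": -0.1,"z": 0.003,"turn": 0,"grip": 80}
    - {"x": 0.274,"y": -0.1,"z": 0.003,"turn": 0,"grip": 80}
    - {"x": 0.274,"y": -0.1,"z": 0.003,"turn": 0,"grip": 80}
    - {"x": 0.274,"y": -0.1,"z": 0.003,"turn": 0,"grip": 80}

```text
t: 1.87
tcp_pos: [560.2, 39.5, 230.2]
tcp_rot: [-0.001, 0.885, 0.465, 0.003]
ft_force: [-0.6, -0.8, 0.5]
grip_width: 0.798
```

```bash
cat > snap.py <<'E'
from h import *
import pickle,sys
n=sys.argv[1]
s=robot.state(); im,d=robot.grab_frame("wrist"); cv2.imwrite(f"pics/{n}.png",im[:,:,::-1]); pickle.dump((s,im,d),open(f"{n}.pkl","wb")); print(s["tcp_pos"],s["joint_vel"].round(3))
E
python3 snap.py w2
```

```text
[560.20246592  39.54511998 230.16137238] [-0.038 -0.009  0.009 -0.007  0.003 -0.   ]
```

View pics/w2.png

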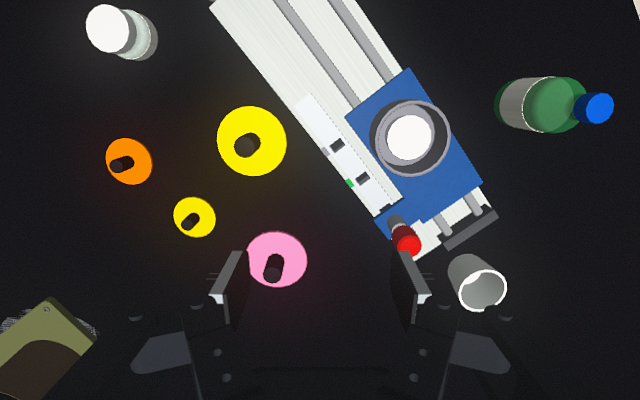

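Wrist: lid disc at about (252,141), well (412,138), red knob top (409,245), next hole (362,179), farther hole (337,146). Measuring.

```bash
cat > mw.py <<'E'
from h import *
import pickle,sys
from m import circ
E
sed -i 's/^for n in \["scene","side"\]:/if __name__=="__main__":\n  for n in ["scene","side"]:/' m.py
python3 - <<'E'
# make circ standalone
open('circ.py','w').write('''from h import *
def circ(P):
    A=np.c_[2*P[:,:2],np.ones(len(P))];b=(P[:,:2]**2).sum(1)
    x=np.linalg.lstsq(A,b,rcond=None)[0];return x[:2],np.sqrt(x[2]+x[0]**2+x[1]**2)
''')
E
cat > mw.py <<'E'
from circ import *
import pickle,sys
n=sys.argv[1]; s,im,d=pickle.load(open(n+".pkl","rb"))
bgr=im[:,:,::-1].copy(); hsv=cv2.cvtColor(bgr,cv2.COLOR_BGR2HSV); W=cloud("wrist",d,s)
yel=((abs(hsv[...,0].astype(int)-28)<6)&(hsv[...,1]>150)&(hsv[...,2]>120)).astype(np.uint8)
red=(((hsv[...,0]<8)|(hsv[...,0]>172))&(hsv[...,1]>150)&(hsv[...,2]>90)).astype(np.uint8)
for nm,m in [("yel",yel),("red",red)]:
    k,lab,st,ce=cv2.connectedComponentsWithStats(m)
    for i in range(1,k):
        if st[i,4]<150: continue
        P=W[lab==i]; z=np.median(P[:,2]) if nm=="yel" else np.percentile(P[:,2],95)
        cs,_=cv2.findContours((lab==i).astype(np.uint8),0,1); h=cv2.convexHull(max(cs,key=len))[:,0].astype(float)
        print(nm,ce[i].round(1),st[i,4],"z",z.round(1))
        if nm=="yel":
            Q=np.array([atz("wrist",p,16,s) for p in h]); print("  minenc",cv2.minEnclosingCircle(Q[:,:2].astype(np.float32)),"fit",circ(Q))
        else:
            t=P[P[:,2]>z-4]; print("  top",t.mean(0),len(t))
M=(abs(W[...,2]-84)<3)&(hsv[...,1]<90)
k,lab,st,ce=cv2.connectedComponentsWithStats(M.astype(np.uint8))
for i in range(1,k):
    if st[i,4]>100:
        cs,_=cv2.findContours((lab==i).astype(np.uint8),0,1); h=cv2.convexHull(max(cs,key=len))[:,0].astype(float)
        Q=np.array([atz("wrist",p,84,s) for p in h]); print("rim",ce[i],st[i,4],W[lab==i].mean(0),circ(W[lab==i]),"minenc",cv2.minEnclosingCircle(Q[:,:2].astype(np.float32)))
cv2.imwrite("pics/%s_c.png"%n,cv2.resize(bgr[80:280,300:500],None,fx=3,fy=3,interpolation=cv2.INTER_CUBIC))
E
python3 mw.py w2
```

```text
yel [251.9 140. ] 3400 z 16.1
  minenc ((508.06280517578125, 106.03565216064453), 42.20673370361328) fit (array([508.11089498, 106.06347277]), np.float64(41.96226742864204))
yel [194.8 215.9] 1142 z 10.6
  minenc ((386.5508728027344, 72.01192474365234), 28.320592880249023) fit (array([386.56952498,  71.95125855]), np.float64(27.93607378145843))
red [406.7 240. ] 575 z 113.9
  top [599.36468531 -59.78173226 118.59356497] 352
rim [413.03190429 137.31405783] 1003 [658.77071002  18.75961427  83.8632007 ] (array([657.07762868,  18.20538737]), np.float64(35.64274945907482)) minenc ((657.2251586914062, 18.222869873046875), 37.97782516479492)
rim [ 24.543379   381.47488584] 219 [55.1362115  31.34389311 84.07824633] (array([8.30598445, 3.90980334]), np.float64(57.90403125484259)) minenc ((50.441524505615234, 29.38896369934082), 35.75479507446289)
```

View pics/w2_c.png

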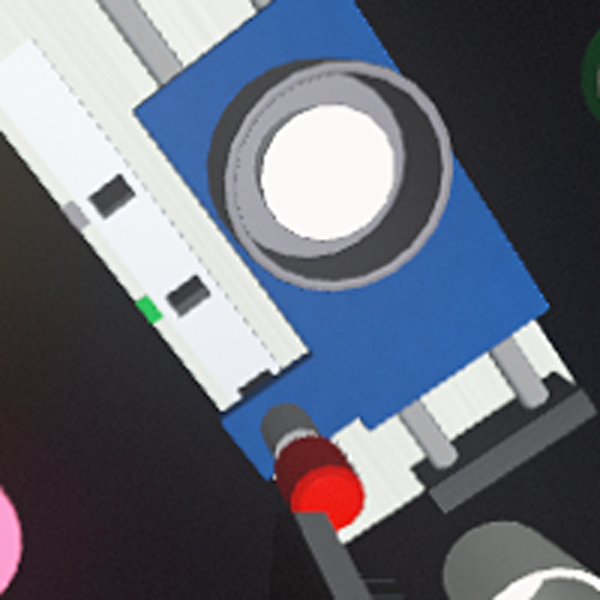

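```bash
python3 - <<'E'
from h import *
import pickle
s,im,d=pickle.load(open("w2.pkl","rb"))
print("knob",atz("wrist",(300+329/3-.3,80+498/3-.3),113,s))
a=atz("wrist",(300+188/3-.3,80+295/3-.3),30,s);b=atz("wrist",(300+111/3-.3,80+195/3-.3),30,s);print(a,b,b-a,np.degrees(np.arctan2(-(b-a)[0],(b-a)[1])))
E
python3 go.py 508.1 106 90 55
```

```text
knob [598.40684755 -64.03867195 113.        ]
[593.94275534  -3.23970029  30.        ] [590.75675951  47.10776696  30.        ] [-3.18599584 50.34746725  0.        ] 3.6208582085015446
t 1.92 tcp [560.1  38.6 230.2] yaw 55.37 zax [ 0.0045  0.0052 -1.    ] F [ 0.1  -0.1   0.21] w 0.799
shift mm [ 24.9 -81.2 140.3] turn 0.37
```

Call:
step_arm:
  targets:
    - {"x": 0.025,"y": -0.081,"z": 0.08,"turn": 0,"grip": 80}
    - {"x": 0.025,"y": -0.081,"z": 0.14,"turn": 0,"grip": 80}
    - {"x": 0.025,"y": -0.081,"z": 0.14,"turn": 0,"grip": 80}
    - {"x": 0.025,"y": -0.081,"z": 0.14,"turn": 0,"grip": 80}
    - {"x": 0.025,"y": -0.081,"z": 0.14,"turn": 0,"grip": 80}
    - {"x": 0.025,"y": -0.081,"z": 0.14,"turn": 0,"grip": 80}
    - {"x": 0.025,"y": -0.081,"z": 0.14,"turn": 0,"grip": 80}

```text
t: 2.5
tcp_pos: [510.2, 104.5, 91.6]
tcp_rot: [-0.001, 0.886, 0.464, 0.004]
ft_force: [-0.1, -0.1, 0.1]
grip_width: 0.802
```

```bash
python3 snap.py w3; python3 mw.py w3 | head -4;python3 go.py 508.1 106 24 55
```

```text
[510.16437538 104.51685438  91.55542018] [-0.001 -0.018 -0.041  0.004 -0.003  0.003]
yel [314.5 193.5] 7005 z 16.2
  minenc ((507.924072265625, 106.03097534179688), 42.18061447143555) fit (array([507.86030916, 106.09826009]), np.float64(41.932641458912435))
yel [248.6 305.7] 287 z 10.7
  minenc ((397.75408935546875, 58.432769775390625), 20.120075225830078) fit (array([388.40679187,  72.00996108]), np.float64(25.384159178898088))
t 2.55 tcp [511.2 104.7  92.3] yaw 55.27 zax [ 0.0092  0.0052 -0.9999] F [0.05 1.09 0.16] w 0.799
shift mm [-1.3 -3.6 68.3] turn 0.27
```

View pics/w3.png

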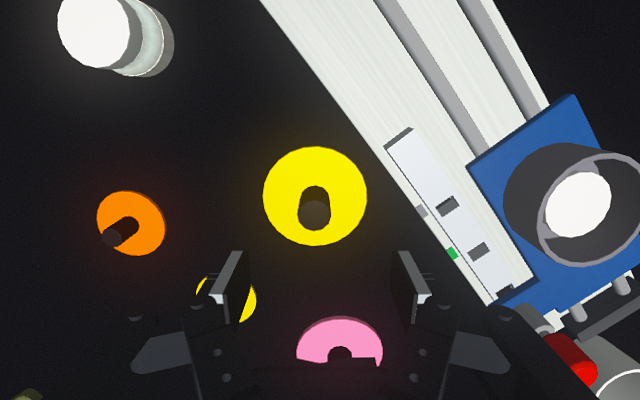

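Call:
step_arm:
  targets:
    - {"x": -0.001,"y": -0.0035,"z": 0.03,"turn": 0,"grip": 70}
    - {"x": -0.001,"y": -0.0035,"z": 0.055,"turn": 0,"grip": 70}
    - {"x": -0.001,"y": -0.0035,"z": 0.068,"turn": 0,"grip": 70}
    - {"x": -0.001,"y": -0.0035,"z": 0.068,"turn": 0,"grip": 70}
    - {"x": -0.001,"y": -0.0035,"z": 0.068,"turn": 0,"grip": 70}

```text
t: 2.97
tcp_pos: [510.5, 105.6, 25.6]
tcp_rot: [0.0, 0.886, 0.463, 0.007]
ft_force: [1.0, -0.1, 0.4]
grip_width: 0.702
```

```bash
python3 go.py 508 106.1 24 55
```

```text
t 2.97 tcp [510.5 105.6  25.6] yaw 55.2 zax [ 0.0119  0.0054 -0.9999] F [ 0.96 -0.11  0.37] w 0.702
shift mm [-1.  -2.4  1.5] turn 0.2
```

Call:
step_arm:
  targets:
    - {"x": -0.001,"y": -0.003,"z": 0.001,"turn": 0,"grip": 60}
    - {"x": -0.001,"y": -0.003,"z": 0.001,"turn": 0,"grip": 40}
    - {"x": -0.001,"y": -0.003,"z": 0.001,"turn": 0,"grip": 10}
    - {"x": -0.001,"y": -0.003,"z": 0.001,"turn": 0,"grip": 10}
    - {"x": -0.001,"y": -0.003,"z": 0.001,"turn": 0,"grip": 10}
    - {"x": -0.001,"y": -0.003,"z": 0.001,"turn": 0,"grip": 10}
    - {"x": -0.001,"y": -0.003,"z": 0.001,"turn": 0,"grip": 10}
    - {"x": -0.001,"y": -0.003,"z": 0.001,"turn": 0,"grip": 10}
  grip_force: 50

```text
t: 3.63
tcp_pos: [508.2, 106.8, 25.9]
tcp_rot: [0.001, 0.886, 0.463, 0.008]
ft_force: [-2.2, 1.4, 6.1]
grip_width: 0.235
```

```bash
python3 snap.py w4;python3 go.py 508 106.1 150 55
```

```text
[508.22201545 106.84028644  25.92851236] [-0.002  0.     0.001  0.    -0.001 -0.001]
t 3.68 tcp [508.3 106.8  26. ] yaw 55.22 zax [ 0.0142  0.0059 -0.9999] F [-2.31  1.26  6.23] w 0.235
shift mm [   0.9    1.2 -124. ] turn 0.22
```

View pics/w4.png

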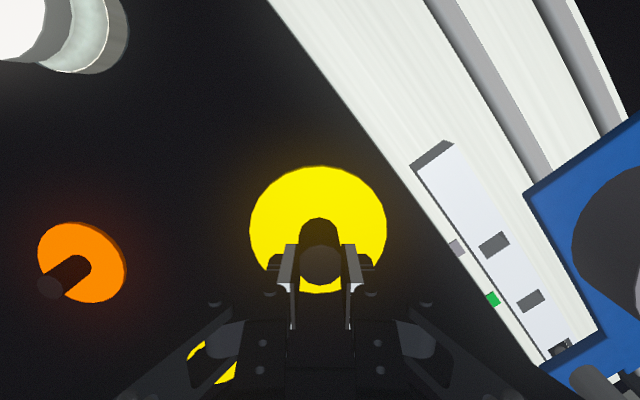

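Call:
step_arm:
  targets:
    - {"x": 0.001,"y": 0.001,"z": -0.02,"turn": 0,"grip": 10}
    - {"x": 0.001,"y": 0.001,"z": -0.05,"turn": 0,"grip": 10}
    - {"x": 0.001,"y": 0.001,"z": -0.08,"turn": 0,"grip": 10}
    - {"x": 0.001,"y": 0.001,"z": -0.11,"turn": 0,"grip": 10}
    - {"x": 0.001,"y": 0.001,"z": -0.124,"turn": 0,"grip": 10}
    - {"x": 0.001,"y": 0.001,"z": -0.124,"turn": 0,"grip": 10}

```text
t: 4.18
tcp_pos: [510.9, 106.8, 154.3]
tcp_rot: [0.002, 0.886, 0.464, 0.012]
ft_force: [0.4, -0.2, -1.3]
grip_width: 0.241
```

```bash
python3 snap.py w5;python3 go.py 657.2 18.2 150 55
python3 - <<'E'
from h import *
for n in ["side","scene"]:
    im,d=robot.grab_frame(n); cv2.imwrite(f"pics/{n}1.png",im[:,:,::-1]); np.save(f"pics/{n}1.npy",d)
E
```

```text
[510.88911908 106.79950814 154.27003031] [-0.002  0.047  0.066  0.002 -0.059  0.002]
t 4.23 tcp [509.4 106.6 152. ] yaw 55.24 zax [ 0.0193  0.0065 -0.9998] F [ 0.29 -0.16 -1.3 ] w 0.237
shift mm [ 11.6 171.8   4.3] turn 0.24
```

View pics/w5.png

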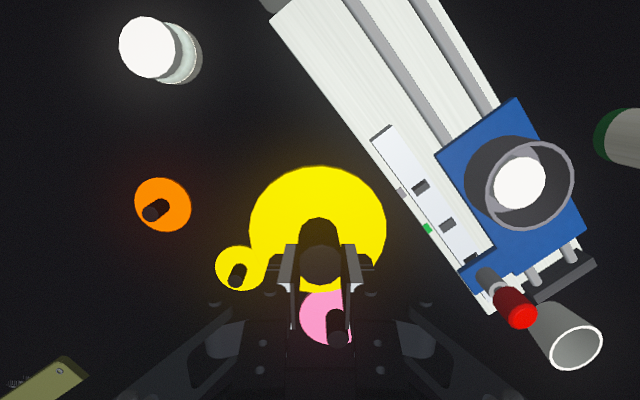

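View pics/side1.png

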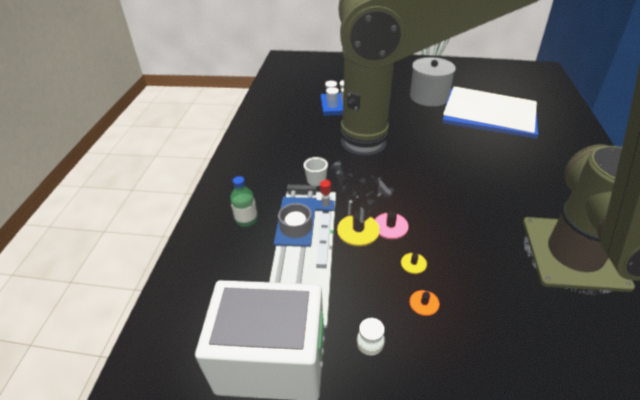

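Run:
```python
from circ import *
import pickle
for n in ["w4","w5"]:
    s,im,d=pickle.load(open(n+".pkl","rb"))
    hsv=cv2.cvtColor(im[:,:,::-1].copy(),cv2.COLOR_BGR2HSV)
    yel=((abs(hsv[...,0].astype(int)-28)<6)&(hsv[...,1]>150)&(hsv[...,2]>120)).astype(np.uint8)
    yel[:,:252]=0; yel[262:]=0
    m=robot.camera_model("wrist"); T=m["T_tool_cam"]
    cs,_=cv2.findContours(yel,0,1); c=max(cs,key=len)[:,0].astype(float); h=cv2.convexHull(c.astype(np.float32))[:,0]
    h=h[(h[:,1]<255)]
    for zt in [8,10,12]:
        Q=[]
        for p in h:
            q=cv2.undistortPoints(np.array([[p]],float),m["mtx"],m["D"])[0,0]; r=T[:3,:3]@np.r_[q,1]; o=T[:3,3]
            Q.append(o+r*(zt-o[2])/r[2])
        print(n,zt,circ(np.array(Q)))
    ys=d[190:215,300:340]; print("depth disc", np.median(d[180:200,300:340]))
    for uv in [(320,180),(280,220),(360,220)]:
        q=cv2.undistortPoints(np.array([[uv]],float),m["mtx"],m["D"])[0,0]; print("tool pt",T[:3,:3]@(np.r_[q,1]*d[uv[1],uv[0]])+T[:3,3])
```

```text
w4 8 (array([0.18872999, 0.13990394]), np.float64(41.319485301016144))
w4 10 (array([-0.73905532,  0.1287609 ]), np.float64(41.79224685821704))
w4 12 (array([-1.66684063,  0.11761786]), np.float64(42.26500841541795))
depth disc 184.57858
tool pt [32.86131593  1.30259407  8.76383468]
tool pt [  8.58540484 -22.38649258   7.9267857 ]
tool pt [ 7.32393676 25.38074902 10.86892028]
w5 8 (array([0.67052262, 0.0409782 ]), np.float64(41.02684448931997))
w5 10 (array([-0.25175021,  0.02870329]), np.float64(41.49625776362651))
w5 12 (array([-1.17402303,  0.01642838]), np.float64(41.96567103793302))
depth disc 184.6193
tool pt [32.68908851  1.30326563  9.38835834]
tool pt [  8.30457567 -22.47728069   8.60180528]
tool pt [ 7.40402916 25.35446766 10.67650238]
```

Call:
step_arm:
  targets:
    - {"x": 0.0025,"y": 0.04,"z": 0.003,"turn": 0,"grip": 10}
    - {"x": 0.005,"y": 0.08,"z": 0.003,"turn": 0,"grip": 10}
    - {"x": 0.008,"y": 0.12,"z": 0.003,"turn": 0,"grip": 10}
    - {"x": 0.01,"y": 0.15,"z": 0.003,"turn": 0,"grip": 10}
    - {"x": 0.0115,"y": 0.172,"z": 0.003,"turn": 0,"grip": 10}
    - {"x": 0.0115,"y": 0.172,"z": 0.003,"turn": 0,"grip": 10}
    - {"x": 0.0115,"y": 0.172,"z": 0.003,"turn": 0,"grip": 10}
    - {"x": 0.0115,"y": 0.172,"z": 0.003,"turn": 0,"grip": 10}

```text
t: 5.0
tcp_pos: [652.7, 17.9, 145.1]
tcp_rot: [-0.001, 0.886, 0.463, 0.005]
ft_force: [-0.4, 0.4, -0.8]
grip_width: 0.238
```

```bash
python3 snap.py w6;python3 go.py 657.0 18.2 105 55
```

```text
[652.70153595  17.85559768 145.11803434] [ 0.013 -0.021  0.01   0.003  0.    -0.002]
t 5.05 tcp [652.7  18.2 145.7] yaw 55.24 zax [ 0.0084  0.0062 -0.9999] F [-0.58  0.32 -1.8 ] w 0.237
shift mm [ 2.1  3.4 40.7] turn 0.24
```

View pics/w6.png

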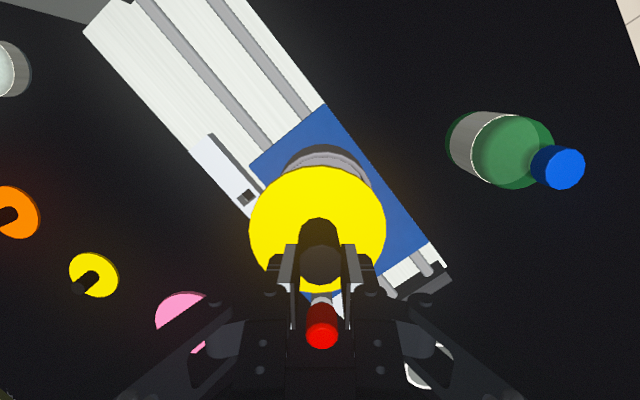

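Call:
step_arm:
  targets:
    - {"x": 0.002,"y": 0.0035,"z": 0.01,"turn": 0,"grip": 10}
    - {"x": 0.002,"y": 0.0035,"z": 0.02,"turn": 0,"grip": 10}
    - {"x": 0.002,"y": 0.0035,"z": 0.028,"turn": 0,"grip": 10}
    - {"x": 0.002,"y": 0.0035,"z": 0.028,"turn": 0,"grip": 10}
    - {"x": 0.002,"y": 0.0035,"z": 0.028,"turn": 0,"grip": 10}
    - {"x": 0.002,"y": 0.0035,"z": 0.028,"turn": 0,"grip": 10}

```text
t: 5.55
tcp_pos: [656.8, 18.2, 117.7]
tcp_rot: [-0.001, 0.886, 0.464, 0.005]
ft_force: [-0.1, 0.6, -1.2]
grip_width: 0.237
```

```bash
python3 snap.py w7;python3 go.py 657.0 18.2 100 55
python3 - <<'E'
from h import *
for n in ["side","scene"]:
    im,d=robot.grab_frame(n); cv2.imwrite(f"pics/{n}2.png",im[:,:,::-1]); np.save(f"pics/{n}2.npy",d)
    a=cv2.imread(f"pics/{n}2.png"); 
    c=a[150:280,230:380] if n=="side" else a[170:290,270:420]
    cv2.imwrite(f"pics/{n}2c.png",cv2.resize(c,None,fx=5,fy=5 if n!="side" else 4.5,interpolation=cv2.INTER_CUBIC))
E
```

```text
[656.79710327  18.16230794 117.67451809] [-0.003 -0.007 -0.014  0.    -0.001  0.   ]
t 5.6 tcp [657.1  18.1 118.1] yaw 55.25 zax [ 0.0091  0.0061 -0.9999] F [ 0.23 -0.63 -0.4 ] w 0.236
shift mm [-0.2 -0.2 18.1] turn 0.25
```

View pics/side2c.png

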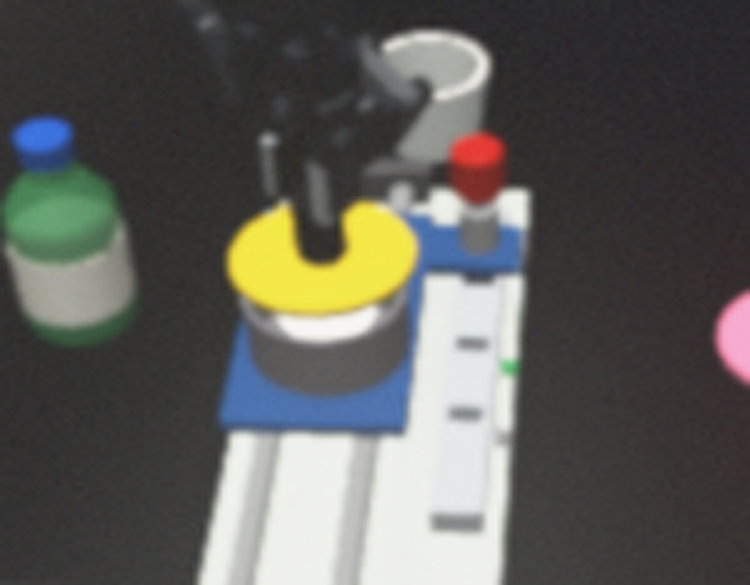

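View pics/scene2c.png

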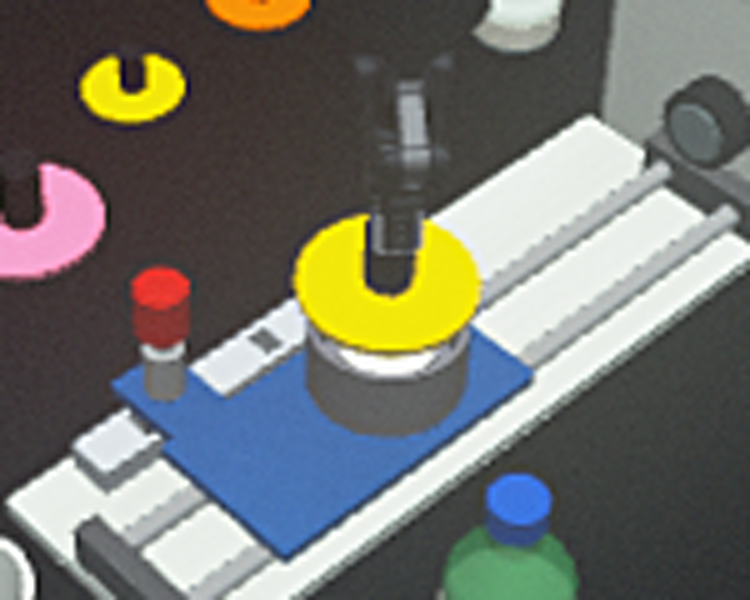

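Both views show the lid centred over the well, a couple of mm above the rim. Lowering.

Call:
step_arm:
  targets:
    - {"x": 0,"y": 0,"z": 0.004,"turn": 0,"grip": 10}
    - {"x": 0,"y": 0,"z": 0.008,"turn": 0,"grip": 10}
    - {"x": 0,"y": 0,"z": 0.012,"turn": 0,"grip": 10}
    - {"x": 0,"y": 0,"z": 0.015,"turn": 0,"grip": 10}
    - {"x": 0,"y": 0,"z": 0.017,"turn": 0,"grip": 10}
    - {"x": 0,"y": 0,"z": 0.017,"turn": 0,"grip": 10}

```text
t: 6.2
tcp_pos: [657.0, 18.2, 100.8]
tcp_rot: [-0.001, 0.886, 0.464, 0.005]
ft_force: [0.0, 0.4, -0.3]
grip_width: 0.237
```

```bash
python3 snap.py w8;python3 go.py 657.2 18.2 100 55
python3 - <<'E'
from h import *
for n in ["side","scene"]:
    im,d=robot.grab_frame(n); cv2.imwrite(f"pics/{n}3.png",im[:,:,::-1]); np.save(f"pics/{n}3.npy",d)
    a=cv2.imread(f"pics/{n}3.png"); 
    c=a[150:280,230:380] if n=="side" else a[170:290,270:420]
    cv2.imwrite(f"pics/{n}3c.png",cv2.resize(c,None,fx=5,fy=5 if n!="side" else 4.5,interpolation=cv2.INTER_CUBIC))
E
```

```text
[657.04681525  18.15215463 100.82979193] [ 0.001 -0.003 -0.005 -0.002 -0.004 -0.   ]
t 6.25 tcp [657.4  18.1 101.1] yaw 55.24 zax [ 0.0092  0.0061 -0.9999] F [-0.33 -0.27 -1.14] w 0.239
shift mm [-0.  -0.2  1.1] turn 0.24
```

View pics/side3c.png

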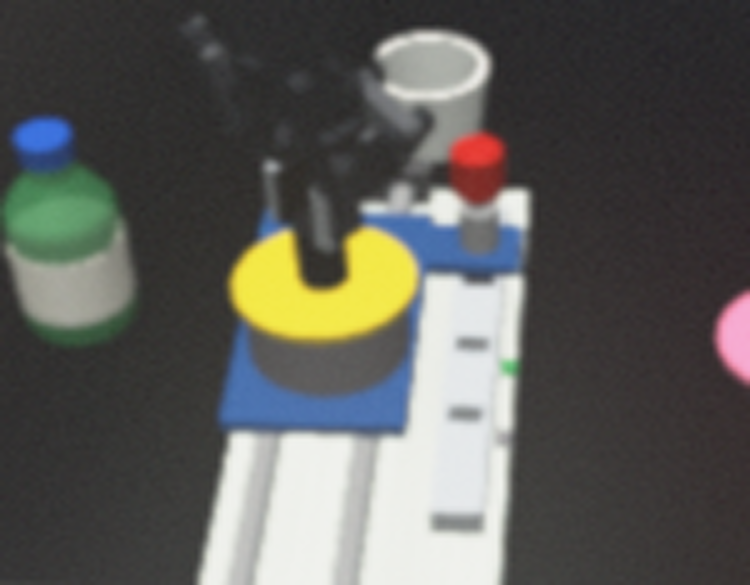

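View pics/scene3c.png

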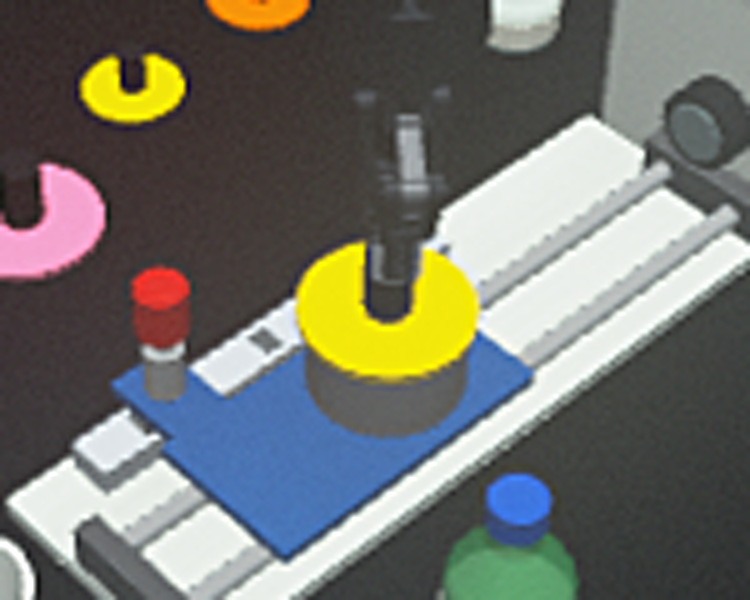

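The plug has entered the well. Lowering the last mm, opening, then retreating up.

Call:
step_arm:
  targets:
    - {"x": 0,"y": 0,"z": 0.0015,"turn": 0,"grip": 10}
    - {"x": 0,"y": 0,"z": 0.0015,"turn": 0,"grip": 10}
    - {"x": 0,"y": 0,"z": 0.0015,"turn": 0,"grip": 45}
    - {"x": 0,"y": 0,"z": 0.0015,"turn": 0,"grip": 60}
    - {"x": 0,"y": 0,"z": 0.0015,"turn": 0,"grip": 60}
    - {"x": 0,"y": 0,"z": 0.0015,"turn": 0,"grip": 60}
    - {"x": 0,"y": 0,"z": -0.025,"turn": 0,"grip": 60}
    - {"x": 0,"y": 0,"z": -0.055,"turn": 0,"grip": 60}
    - {"x": 0,"y": 0,"z": -0.075,"turn": 0,"grip": 60}
    - {"x": 0,"y": 0,"z": -0.075,"turn": 0,"grip": 60}

```text
t: 7.18
tcp_pos: [660.5, 17.5, 181.8]
tcp_rot: [0.002, 0.886, 0.464, 0.01]
ft_force: [0.1, 0.0, 0.2]
grip_width: 0.599
```

```bash
python3 snap.py w9;python3 mw.py w9; python3 go.py 598.4 -64 172 55
```

```text
[660.46183685  17.45494839 181.77862454] [ 0.001  0.03   0.06  -0.001 -0.056 -0.001]
yel [314.1 190.7] 6160 z 90.2
  minenc ((644.1528930664062, -0.8463843464851379), 53.91477584838867) fit (array([644.32810142,  -0.89182612]), np.float64(53.4659664715042))
yel [106.6 262.3] 1159 z 10.5
  minenc ((389.0256652832031, 71.54582214355469), 28.308870315551758) fit (array([388.77904738,  71.90108484]), np.float64(27.825462897278218))
red [313.2 304.1] 924 z 113.8
  top [599.8672678  -62.54862866 115.76646886] 521
rim [57.22222222 10.5308642 ] 162 [579.58198375 251.53397782  84.03112087] (array([578.51876899, 267.298156  ]), np.float64(17.33730057681847)) minenc ((578.4072265625, 251.98953247070312), 13.736763000488281)
t 7.23 tcp [659.1  17.5 179.4] yaw 55.25 zax [ 0.0163  0.0058 -0.9999] F [-0.59 -0.07 -0.2 ] w 0.598
shift mm [-101.7   -3.5    6. ] turn 0.25
```

View pics/w9.png

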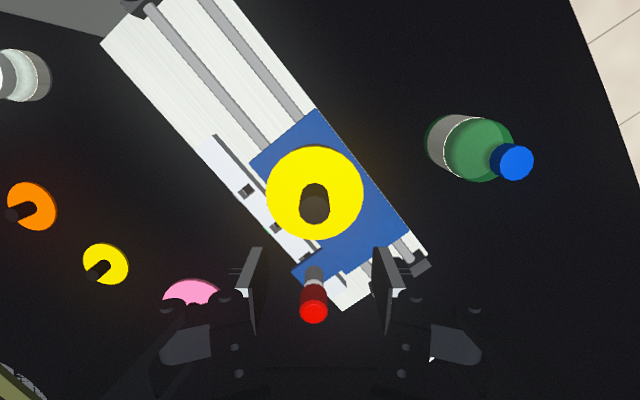

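```bash
cat > ml.py <<'E'
from circ import *
import pickle,sys
n=sys.argv[1]; s,im,d=pickle.load(open(n+".pkl","rb"))
hsv=cv2.cvtColor(im[:,:,::-1].copy(),cv2.COLOR_BGR2HSV); W=cloud("wrist",d,s)
yel=((abs(hsv[...,0].astype(int)-28)<6)&(hsv[...,1]>150)&(hsv[...,2]>120)).astype(np.uint8)
k,lab,st,ce=cv2.connectedComponentsWithStats(yel); i=1+np.argmax(st[1:,4]); m=lab==i
cs,_=cv2.findContours(m.astype(np.uint8),0,1); h=cv2.convexHull(max(cs,key=len))[:,0].astype(float)
Q=np.array([atz("wrist",p,90,s) for p in h]); print("lid circ",circ(Q),cv2.minEnclosingCircle(Q[:,:2].astype(np.float32)))
P=W[cv2.erode(m.astype(np.uint8),np.ones((5,5)))>0]; A=np.c_[P[:,:2]-P[:,:2].mean(0),np.ones(len(P))]; print("lid plane",np.linalg.lstsq(A,P[:,2],rcond=None)[0], len(P))
red=(((hsv[...,0]<6)|(hsv[...,0]>174))&(hsv[...,1]>200)&(hsv[...,2]>190)).astype(np.uint8)
k,lab,st,ce=cv2.connectedComponentsWithStats(red); i=1+np.argmax(st[1:,4]); m=lab==i
cs,_=cv2.findContours(m.astype(np.uint8),0,1); h=cv2.convexHull(max(cs,key=len))[:,0].astype(float)
for z in (113,114):
    Q=np.array([atz("wrist",p,z,s) for p in h]); print("red top",ce[i],st[i],circ(Q),cv2.minEnclosingCircle(Q[:,:2].astype(np.float32)))
print("red depth z",np.median(W[m][:,2]))
E
python3 ml.py w9; python3 ml.py w2
```

```text
lid circ (array([657.65172331,  17.62526204]), np.float64(41.614573785772414)) ((657.5152587890625, 17.66065216064453), 41.963951110839844)
lid plane [ 0.09585742  0.13191581 91.14158589] 5104
red top [313.24524313 311.28752643] [300 300  27  23 473] (array([599.02087361, -64.46416806]), np.float64(11.759016208372062)) ((598.9926147460938, -64.54159545898438), 11.993414878845215)
red top [313.24524313 311.28752643] [300 300  27  23 473] (array([599.46596095, -63.84303549]), np.float64(11.709366810101528)) ((599.4379272460938, -63.920127868652344), 11.94273567199707)
red depth z 112.84317797444257
lid circ (array([527.1927718, 105.8548521]), np.float64(33.822010511584146)) ((527.154052734375, 105.83241271972656), 34.01911163330078)
lid plane [ 2.97028927e-01 -5.86220428e-03  1.75512600e+01] 2635
red top [409.73040752 244.51724138] [397 236  24  20 319] (array([597.8769915 , -63.84209908]), np.float64(11.422829682158635)) ((597.6843872070312, -64.02423095703125), 11.745734214782715)
red top [409.73040752 244.51724138] [397 236  24  20 319] (array([597.90716936, -63.24872388]), np.float64(11.38268099619771)) ((597.7151489257812, -63.430084228515625), 11.7042875289917)
red depth z 112.86159257356712
```

Call:
step_arm:
  targets:
    - {"x": -0.04,"y": -0.002,"z": 0.003,"turn": 0,"grip": 60}
    - {"x": -0.08,"y": -0.0035,"z": 0.006,"turn": 0,"grip": 60}
    - {"x": -0.102,"y": -0.0035,"z": 0.02,"turn": 0,"grip": 60}
    - {"x": -0.102,"y": -0.0035,"z": 0.04,"turn": 0,"grip": 60}
    - {"x": -0.102,"y": -0.0035,"z": 0.055,"turn": 0,"grip": 60}
    - {"x": -0.102,"y": -0.0035,"z": 0.055,"turn": 0,"grip": 60}
    - {"x": -0.102,"y": -0.0035,"z": 0.055,"turn": 0,"grip": 60}

```text
t: 7.82
tcp_pos: [597.5, -63.8, 121.2]
tcp_rot: [-0.0, 0.886, 0.463, 0.007]
ft_force: [0.4, 0.2, 1.1]
grip_width: 0.599
```

```bash
python3 snap.py w10; python3 ml.py w10; python3 go.py 598.8 -64.3 82 55
python3 - <<'E'
from h import *
for n in ["side","scene"]:
    im,d=robot.grab_frame(n); cv2.imwrite(f"pics/{n}4.png",im[:,:,::-1]); np.save(f"pics/{n}4.npy",d)
    a=cv2.imread(f"pics/{n}4.png"); 
    c=a[150:280,230:380] if n=="side" else a[170:290,270:420]
    cv2.imwrite(f"pics/{n}4c.png",cv2.resize(c,None,fx=5,fy=5 if n!="side" else 4.5,interpolation=cv2.INTER_CUBIC))
E
```

```text
[597.45137421 -63.84191376 121.23318454] [ 0.008 -0.018 -0.044 -0.002  0.003 -0.   ]
lid circ (array([657.42713142,  17.12218172]), np.float64(41.58283318657473)) ((657.4876098632812, 17.23107147216797), 41.81798553466797)
lid plane [-1.99595108e-02 -2.34566601e-02  9.08681970e+01] 12096
red top [320.85811467 233.8931001 ] [ 303  216   37   36 1029] (array([598.66673341, -65.50565692]), np.float64(11.38221247141851)) ((598.6403198242188, -65.44358825683594), 11.742100715637207)
red top [320.85811467 233.8931001 ] [ 303  216   37   36 1029] (array([598.91684424, -65.12680717]), np.float64(11.317550148209678)) ((598.890625, -65.06507110595703), 11.675341606140137)
red depth z 112.95444219355167
t 7.87 tcp [598.7 -63.8 122.4] yaw 55.25 zax [ 0.0147  0.0061 -0.9999] F [ 0.34 -0.37  0.15] w 0.602
shift mm [-0.8  0.  40.4] turn 0.25
```

View pics/w10.png

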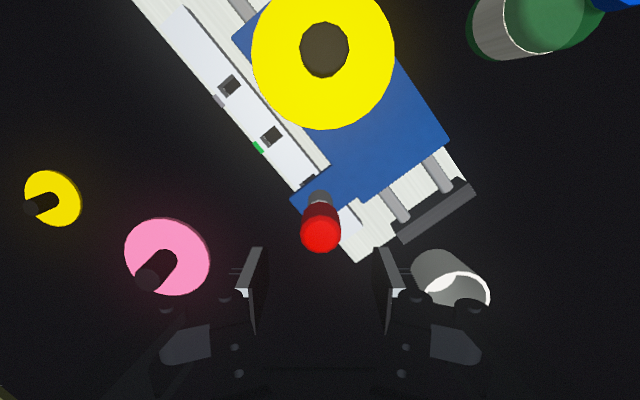

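View pics/side4c.png

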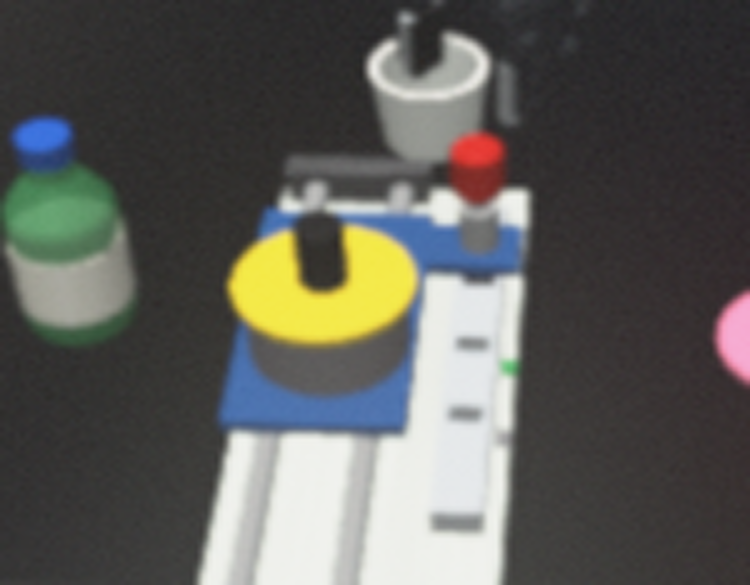

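View pics/scene4c.png

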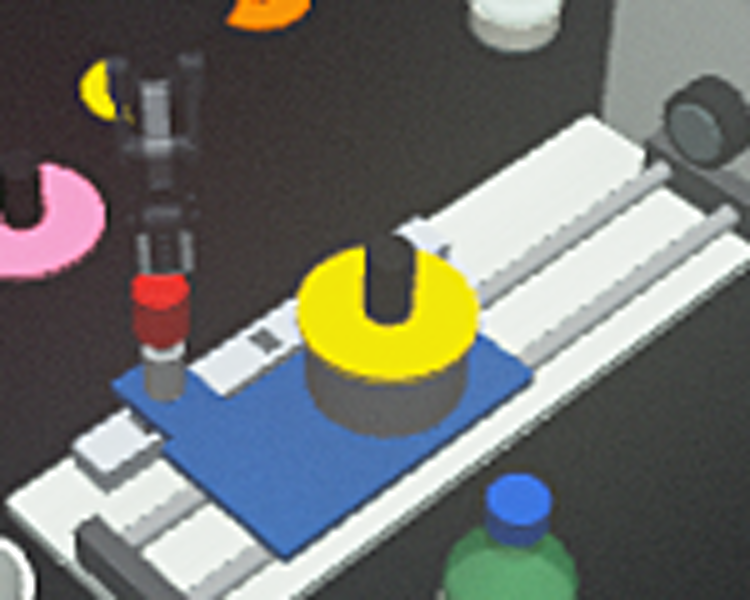

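Lid sits flat (disc top z≈90.5, slope about 1°). Lowering around the red knob and closing.

Call:
step_arm:
  targets:
    - {"x": -0.0015,"y": 0.0005,"z": 0.012,"turn": 0,"grip": 60}
    - {"x": -0.0015,"y": 0.0005,"z": 0.025,"turn": 0,"grip": 60}
    - {"x": -0.0015,"y": 0.0005,"z": 0.037,"turn": 0,"grip": 60}
    - {"x": -0.0015,"y": 0.0005,"z": 0.04,"turn": 0,"grip": 60}
    - {"x": -0.0015,"y": 0.0005,"z": 0.04,"turn": 0,"grip": 60}
    - {"x": -0.0015,"y": 0.0005,"z": 0.04,"turn": 0,"grip": 60}

```text
t: 8.47
tcp_pos: [600.9, -65.0, 84.4]
tcp_rot: [0.002, 0.886, 0.464, 0.01]
ft_force: [-0.6, -0.6, 0.8]
grip_width: 0.602
```

```bash
python3 snap.py w11; python3 ml.py w11; python3 go.py 598.5 -64.8 82 55
```

```text
[600.85685051 -65.00815468  84.39698369] [-0.004 -0.008 -0.008 -0.001 -0.003  0.001]
lid circ (array([657.37912351,  17.08601778]), np.float64(41.606715832042696)) ((657.3775634765625, 17.044795989990234), 41.808101654052734)
lid plane [-1.41824954e-02 -2.06924943e-02  9.07907907e+01] 15452
red top [315.01140174 266.23474178] [ 293  245   46   43 1491] (array([598.75875956, -65.41818424]), np.float64(11.492821052256959)) ((598.4175415039062, -65.16890716552734), 11.8528413772583)
red top [315.01140174 266.23474178] [ 293  245   46   43 1491] (array([599.08984559, -64.94687153]), np.float64(11.410373974779075)) ((598.7509155273438, -64.69940185546875), 11.767881393432617)
red depth z 112.9114958941062
t 8.52 tcp [601.  -65.1  84.6] yaw 55.29 zax [ 0.0193  0.0053 -0.9998] F [-0.36 -0.7   0.89] w 0.599
shift mm [-1.2 -2.3  2.6] turn 0.29
```

View pics/w11.png

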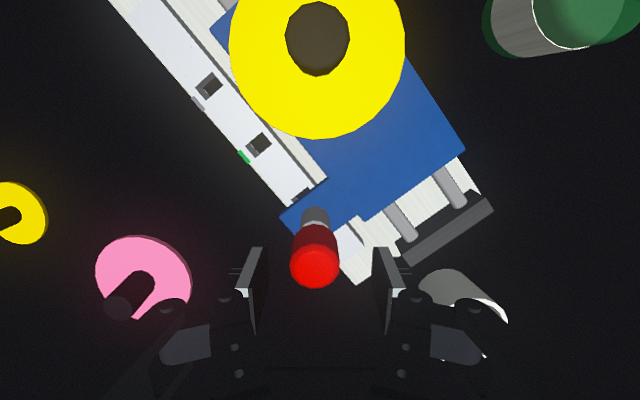

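Call:
step_arm:
  targets:
    - {"x": -0.001,"y": -0.0025,"z": 0.002,"turn": 0,"grip": 60}
    - {"x": -0.001,"y": -0.0025,"z": 0.002,"turn": 0,"grip": 50}
    - {"x": -0.001,"y": -0.0025,"z": 0.002,"turn": 0,"grip": 10}
    - {"x": -0.001,"y": -0.0025,"z": 0.002,"turn": 0,"grip": 10}
    - {"x": -0.001,"y": -0.0025,"z": 0.002,"turn": 0,"grip": 10}
    - {"x": -0.001,"y": -0.0025,"z": 0.002,"turn": 0,"grip": 10}
    - {"x": -0.001,"y": -0.0025,"z": 0.002,"turn": 0,"grip": 10}
  grip_force: 60

```text
t: 9.1
tcp_pos: [598.1, -64.4, 83.4]
tcp_rot: [0.002, 0.886, 0.464, 0.01]
ft_force: [-2.9, -0.1, 5.2]
grip_width: 0.247
```

```bash
python3 snap.py w12; python3 ml.py w12; python3 go.py 598.5 -64.8 82 55
```

```text
[598.11327636 -64.43901612  83.41327318] [-0.001  0.001 -0.    -0.001 -0.001  0.001]
lid circ (array([657.34899288,  16.75602383]), np.float64(41.57588456232551)) ((657.408935546875, 16.639923095703125), 41.87330627441406)
lid plane [-1.69927519e-02 -1.96854220e-02  9.07517169e+01] 15330
red top [320.09140518 265.67257844] [ 299  245   42   42 1466] (array([598.69778372, -65.72309679]), np.float64(11.451875343573102)) ((598.4052734375, -65.5832290649414), 11.763697624206543)
red top [320.09140518 265.67257844] [ 299  245   42   42 1466] (array([599.01138422, -65.24211816]), np.float64(11.369145993023217)) ((598.7208862304688, -65.10325622558594), 11.678717613220215)
red depth z 112.83965239765138
t 9.15 tcp [598.1 -64.4  83.4] yaw 55.3 zax [ 0.0191  0.0053 -0.9998] F [-2.32 -0.04  5.98] w 0.249
shift mm [-0.1  0.5  1.4] turn 0.3
```

View pics/w12.png

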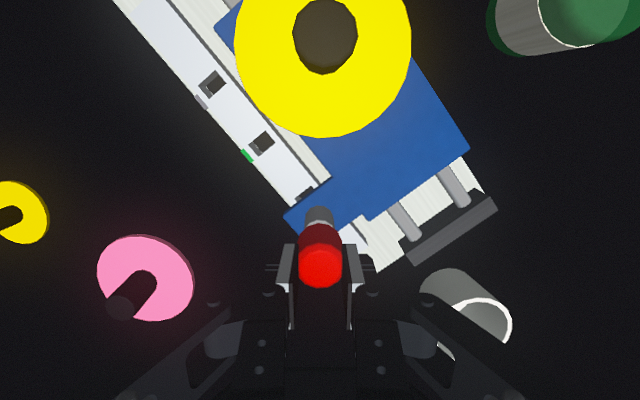

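Call:
step_arm:
  targets:
    - {"x": 0,"y": 0,"z": -0.004,"turn": 0,"grip": 10}
    - {"x": 0,"y": 0,"z": -0.008,"turn": 0,"grip": 10}
    - {"x": 0,"y": 0,"z": -0.012,"turn": 0,"grip": 10}
    - {"x": 0,"y": 0,"z": -0.014,"turn": 0,"grip": 10}
    - {"x": 0,"y": 0,"z": -0.014,"turn": 0,"grip": 10}
    - {"x": 0,"y": 0,"z": -0.014,"turn": 0,"grip": 10}

```text
t: 9.65
tcp_pos: [598.0, -64.4, 97.2]
tcp_rot: [0.002, 0.886, 0.464, 0.01]
ft_force: [2.5, 1.0, -5.9]
grip_width: 0.247
```

```bash
python3 snap.py w13; python3 ml.py w13; python3 go.py 594.0 -3 97.5 55
```

```text
[597.95489885 -64.4421346   97.17838562] [ 0.     0.002  0.002 -0.    -0.002 -0.001]
lid circ (array([657.44614185,  16.74891072]), np.float64(41.59680298986674)) ((657.4719848632812, 16.749727249145508), 41.833499908447266)
lid plane [-1.97182087e-02 -2.27998615e-02  9.08421384e+01] 14037
red top [320.32348901 265.35645604] [ 300  244   41   43 1456] (array([594.29800011, -72.08673075]), np.float64(12.704794631051499)) ((594.1730346679688, -71.99497985839844), 12.935433387756348)
red top [320.32348901 265.35645604] [ 300  244   41   43 1456] (array([594.61097022, -71.60766426]), np.float64(12.621322875507628)) ((594.48681640625, -71.5164794921875), 12.850423812866211)
red depth z 126.4593478433277
t 9.7 tcp [597.9 -64.4  97.1] yaw 55.3 zax [ 0.0191  0.0054 -0.9998] F [ 1.62  0.4  -5.82] w 0.248
shift mm [ 48.2 -38.2  -0.1] turn 0.3
```

```bash
cat > mh.py <<'E'
from circ import *
import pickle,sys
for n in sys.argv[1:]:
    s,im,d=pickle.load(open(n+".pkl","rb"))
    g=cv2.cvtColor(im,cv2.COLOR_RGB2GRAY); W=cloud("wrist",d,s)
    strip=(abs(W[...,2]-30)<4)&(g>140); strip=cv2.morphologyEx(strip.astype(np.uint8),cv2.MORPH_CLOSE,np.ones((21,21)))
    m=((g<130)&(strip>0)).astype(np.uint8)
    k,lab,st,ce=cv2.connectedComponentsWithStats(m)
    for i in range(1,k):
        if st[i,4]>40 and st[i,4]<900: print(n,ce[i].round(1),st[i], atz("wrist",ce[i],30,s).round(1))
    hsv=cv2.cvtColor(im,cv2.COLOR_RGB2HSV); gr=((abs(hsv[...,0].astype(int)-65)<12)&(hsv[...,1]>180)&(hsv[...,2]>100)&(abs(W[...,2]-28)<15)).astype(np.uint8)
    k,lab,st,ce=cv2.connectedComponentsWithStats(gr)
    for i in range(1,k):
        if st[i,4]>20: print("  green",ce[i],st[i,4],W[lab==i].mean(0))
a=pickle.load(open("w13.pkl","rb"))[1][:,:,::-1]
cv2.imwrite("pics/w13_c.png",cv2.resize(a[40:240,160:360],None,fx=3,fy=3,interpolation=cv2.INTER_CUBIC))
E
python3 mh.py w2 w3 w4 w5 w10 w11 w12 w13
```

```text
w2 [125.5   4.5] [123   0   6  10  60] [491.4 296.9  30. ]
w2 [336.9 144.8] [330 138  15  14 114] [590.9  46.8  30. ]
w2 [362.3 177.9] [356 172  14  13 100] [594.   -3.1  30. ]
w3 [446.9 205.9] [436 196  23  21 247] [590.6  46.5  30. ]
w3 [478.1 251.3] [468 242  21  20 212] [593.7  -3.4  30. ]
w3 [634.7 289. ] [630 287  10   5  48] [ 697.5 -125.1   30. ]
  green [452.02777778 253.33333333] 36 [576.47685471  -4.25885115  13.39427655]
w4 [493.9 244.5] [479 231  31  28 423] [590.6  46.6  30. ]
w4 [530.4 300.7] [517 289  28  24 327] [593.6  -3.5  30. ]
w4 [565.1 342.1] [557 338  15   7  56] [601.1 -50.4  30. ]
  green [490.8  295.96] 25 [ 5.76290089e+02 -5.24282481e-01  1.34703180e+01]
w5 [420.1 186.9] [411 179  19  17 162] [590.5  46.8  30. ]
w5 [447.3 224.4] [439 217  17  16 139] [594.   -3.2  30. ]
w10 [228.9  85.5] [218  75  23  23 278] [590.8  46.7  30. ]
w10 [271.  136.1] [260 126  23  22 247] [593.9  -3.2  30. ]
w11 [208.7  85.8] [195  73  28  27 385] [590.8  46.6  30. ]
w11 [258.2 144.4] [246 133  26  24 327] [593.9  -3.2  30. ]
  green [244.81818182 157.68181818] 22 [575.59366616  -5.61512956  13.65137364]
w12 [211.9  83.9] [199  71  27  27 386] [590.8  46.7  30. ]
w12 [261.5 143. ] [249 131  26  25 333] [593.8  -3.2  30. ]
w13 [218.1  84.4] [206  72  26  26 343] [590.8  46.7  30. ]
w13 [264.9 140.3] [253 129  25  24 298] [593.9  -3.3  30. ]
```

View pics/w13_c.png

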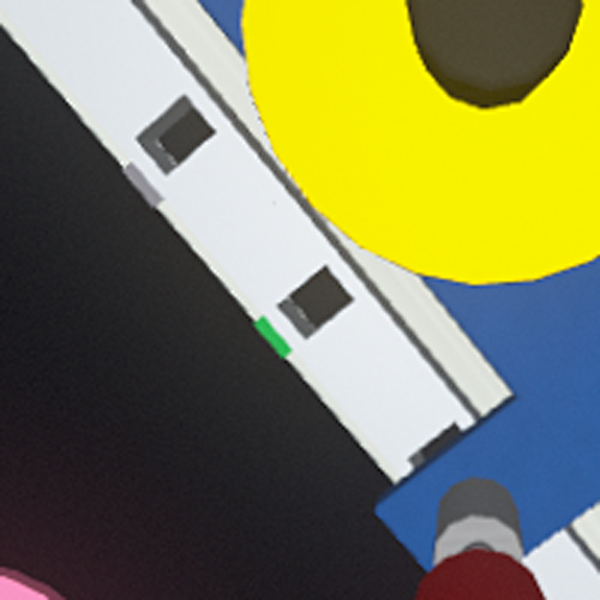

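Call:
step_arm:
  targets:
    - {"x": 0.004,"y": -0.003,"z": -0.001,"turn": 0,"grip": 10}
    - {"x": 0.01,"y": -0.0079,"z": -0.001,"turn": 0,"grip": 10}
    - {"x": 0.016,"y": -0.0126,"z": -0.001,"turn": 0,"grip": 10}
    - {"x": 0.022,"y": -0.0173,"z": -0.001,"turn": 0,"grip": 10}
    - {"x": 0.028,"y": -0.022,"z": -0.001,"turn": 0,"grip": 10}
    - {"x": 0.034,"y": -0.0267,"z": -0.001,"turn": 0,"grip": 10}
    - {"x": 0.039,"y": -0.0307,"z": -0.001,"turn": 0,"grip": 10}
    - {"x": 0.042,"y": -0.033,"z": -0.001,"turn": 0,"grip": 10}
    - {"x": 0.042,"y": -0.033,"z": -0.001,"turn": 0,"grip": 10}
    - {"x": 0.042,"y": -0.033,"z": -0.001,"turn": 0,"grip": 10}

```text
t: 10.53
tcp_pos: [594.6, -9.9, 98.3]
tcp_rot: [0.001, 0.886, 0.464, 0.01]
ft_force: [2.4, 2.4, -6.4]
grip_width: 0.249
```

```bash
python3 snap.py w14; python3 ml.py w14; python3 mh.py w14; python3 go.py 594.2 -2.8 97.5 55
```

```text
[594.55204129  -9.93485049  98.31368366] [-0.009  0.003 -0.003 -0.005 -0.001 -0.004]
lid circ (array([654.02593182,  71.28966598]), np.float64(41.57850051289562)) ((654.07177734375, 71.22525787353516), 41.78133773803711)
lid plane [-2.61484288e-02 -2.99270799e-02  9.10396082e+01] 13913
red top [320.29520548 265.24041096] [ 300  244   41   43 1460] (array([590.63467134, -18.15019366]), np.float64(12.764668802485803)) ((590.4334716796875, -18.003192901611328), 13.023049354553223)
red top [320.29520548 265.24041096] [ 300  244   41   43 1460] (array([590.94700767, -17.67245593]), np.float64(12.681463431521621)) ((590.7471313476562, -17.526479721069336), 12.93820858001709)
red depth z 127.61567596481565
w14 [269.3 144.8] [258 134  24  23 292] [590.9  46.7  30. ]
w14 [352.2 236.8] [344 232  16   8  70] [600.7 -50.8  30. ]
t 10.58 tcp [594.6 -10.3  98.3] yaw 55.31 zax [ 0.0188  0.0065 -0.9998] F [ 2.37  1.73 -5.9 ] w 0.253
shift mm [ 5.9 -4.6  0.8] turn 0.31
```

View pics/w14.png

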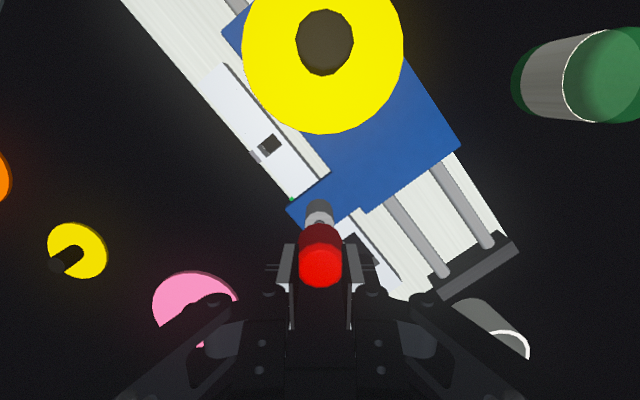

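Run:
```python
from circ import *
import pickle
for n,z in [("w2",113),("w9",113),("w10",113),("w11",113),("w12",113),("w13",126.5),("w14",127.5)]:
    s,im,d=pickle.load(open(n+".pkl","rb"))
    hsv=cv2.cvtColor(im,cv2.COLOR_RGB2HSV); W=cloud("wrist",d,s)
    # bright top face: red channel threshold halfway
    r=im[...,0].astype(int); m=((hsv[...,1]>150)&((hsv[...,0]<8)|(hsv[...,0]>172))&(r>175)).astype(np.uint8)
    k,lab,st,ce=cv2.connectedComponentsWithStats(m); i=1+np.argmax(st[1:,4])
    cs,_=cv2.findContours((lab==i).astype(np.uint8),0,1); h=cv2.convexHull(max(cs,key=len))[:,0].astype(float)
    Q=np.array([atz("wrist",p,z,s) for p in h]); c,rr=circ(Q)
    T=s["tcp_pos"]; print(n,"world",c.round(2),"r",rr.round(2),"minus tcp",(c-T[:2]).round(2),"centroid",atz("wrist",ce[i],z,s)[:2].round(2))
s,im,d=pickle.load(open("w14.pkl","rb"))
cv2.imwrite("pics/w14_c.png",cv2.resize(im[170:290,260:380,::-1],None,fx=5,fy=5,interpolation=cv2.INTER_CUBIC))
```

```text
w2 world [597.72 -64.15] r 11.85 minus tcp [  37.52 -103.7 ] centroid [599.1  -63.15]
w9 world [598.91 -64.49] r 12.03 minus tcp [-61.55 -81.95] centroid [599.06 -64.27]
w10 world [598.44 -65.17] r 11.82 minus tcp [ 0.99 -1.33] centroid [598.59 -64.97]
w11 world [598.5  -65.01] r 11.91 minus tcp [-2.36 -0.01] centroid [598.69 -64.82]
w12 world [598.42 -65.26] r 11.66 minus tcp [ 0.3  -0.83] centroid [598.62 -65.08]
w13 world [598.41 -65.35] r 11.65 minus tcp [ 0.45 -0.91] centroid [598.6  -65.15]
w14 world [594.96 -10.88] r 11.67 minus tcp [ 0.4  -0.95] centroid [595.15 -10.7 ]
```

View pics/w14_c.png

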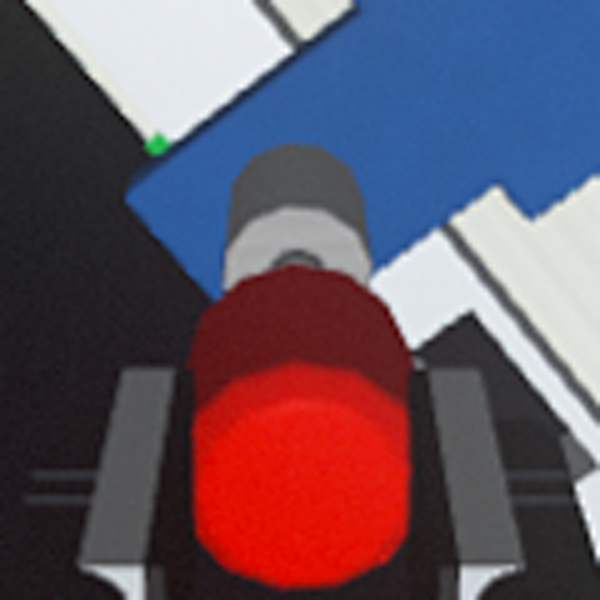

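Call:
step_arm:
  targets:
    - {"x": 0.002,"y": -0.0016,"z": 0,"turn": 0,"grip": 10}
    - {"x": 0.004,"y": -0.0032,"z": 0,"turn": 0,"grip": 10}
    - {"x": 0.0058,"y": -0.0046,"z": 0,"turn": 0,"grip": 10}
    - {"x": 0.0058,"y": -0.0046,"z": 0,"turn": 0,"grip": 10}
    - {"x": 0.0058,"y": -0.0046,"z": 0,"turn": 0,"grip": 10}
    - {"x": 0.0058,"y": -0.0046,"z": 0,"turn": 0,"grip": 10}

```text
t: 11.08
tcp_pos: [594.1, -2.8, 98.3]
tcp_rot: [0.001, 0.886, 0.464, 0.01]
ft_force: [1.7, 0.1, -6.8]
grip_width: 0.253
```

```bash
python3 snap.py w15; python3 ml.py w15; python3 mh.py w15; python3 go.py 594.2 -2.6 92.5 55
```

```text
[594.13060401  -2.84812107  98.34502332] [ 0.002  0.001  0.     0.003 -0.003  0.001]
lid circ (array([653.61858226,  78.28316501]), np.float64(41.61432593376204)) ((653.6672973632812, 78.24333953857422), 41.80392837524414)
lid plane [-2.57737407e-02 -3.00916552e-02  9.10335714e+01] 13923
red top [320.34065934 265.39217033] [ 300  245   41   42 1456] (array([590.12738707, -11.11643653]), np.float64(12.764907023923254)) ((590.0411376953125, -11.149532318115234), 12.987749099731445)
red top [320.34065934 265.39217033] [ 300  245   41   42 1456] (array([590.44031837, -10.63858135]), np.float64(12.681718784566938)) ((590.354736328125, -10.671451568603516), 12.903097152709961)
red depth z 127.64660289572149
w15 [275.5 152.3] [264 141  24  23 284] [590.8  46.7  30. ]
w15 [379.7 267.1] [378 261   6  12  41] [604.  -80.5  30. ]
t 11.13 tcp [594.1  -2.8  98.3] yaw 55.3 zax [ 0.0189  0.0067 -0.9998] F [ 1.61  0.39 -6.58] w 0.247
shift mm [ 0.1 -0.1  5.8] turn 0.3
```

Call:
step_arm:
  targets:
    - {"x": 0.0003,"y": -0.0002,"z": 0.002,"turn": 0,"grip": 10}
    - {"x": 0.0003,"y": -0.0002,"z": 0.004,"turn": 0,"grip": 10}
    - {"x": 0.0003,"y": -0.0002,"z": 0.006,"turn": 0,"grip": 10}
    - {"x": 0.0003,"y": -0.0002,"z": 0.006,"turn": 0,"grip": 10}
    - {"x": 0.0003,"y": -0.0002,"z": 0.006,"turn": 0,"grip": 10}

```text
t: 11.55
tcp_pos: [594.1, -2.6, 92.1]
tcp_rot: [0.001, 0.886, 0.464, 0.01]
ft_force: [0.3, -0.4, -5.2]
grip_width: 0.247
```

```bash
python3 snap.py w16; python3 ml.py w16; python3 go.py 594.2 -2.6 83 55
```

```text
[594.09280083  -2.60636938  92.14153934] [-0.001 -0.004 -0.002  0.002  0.005  0.001]
lid circ (array([653.55181052,  78.49536183]), np.float64(41.57169910644553)) ((653.5196533203125, 78.29914855957031), 41.79703140258789)
lid plane [-2.23726517e-02 -2.61312142e-02  9.08770759e+01] 14495
red top [320.35298149 265.50993831] [ 300  245   41   42 1459] (array([592.03930835,  -7.95874976]), np.float64(12.274006468043094)) ((591.8915405273438, -8.00705623626709), 12.532827377319336)
red top [320.35298149 265.50993831] [ 300  245   41   42 1459] (array([592.35286695,  -7.48028842]), np.float64(12.190628612973136)) ((592.2061157226562, -7.528275012969971), 12.447698593139648)
red depth z 121.42486180702048
t 11.6 tcp [594.1  -2.6  92.3] yaw 55.3 zax [ 0.0187  0.0066 -0.9998] F [ 1.89 -1.26 -5.5 ] w 0.243
shift mm [-0.1 -0.   9.3] turn 0.3
```

Knob top at z=121.4 (plunger ≈ 8.5 mm) with the spring still pulling down −5 N: the pin is in the hole. Lowering fully.

Call:
step_arm:
  targets:
    - {"x": 0,"y": 0,"z": 0.003,"turn": 0,"grip": 10}
    - {"x": 0,"y": 0,"z": 0.006,"turn": 0,"grip": 10}
    - {"x": 0,"y": 0,"z": 0.008,"turn": 0,"grip": 10}
    - {"x": 0,"y": 0,"z": 0.0095,"turn": 0,"grip": 10}
    - {"x": 0,"y": 0,"z": 0.0095,"turn": 0,"grip": 10}
    - {"x": 0,"y": 0,"z": 0.0095,"turn": 0,"grip": 10}

```text
t: 12.1
tcp_pos: [594.2, -2.5, 83.5]
tcp_rot: [0.001, 0.886, 0.464, 0.01]
ft_force: [-1.7, -1.0, 2.5]
grip_width: 0.245
```

```bash
python3 snap.py w17; python3 ml.py w17; python3 go.py 594.2 -2.6 83 55
```

```text
[594.24666648  -2.46887723  83.49487693] [ 0.001 -0.     0.002 -0.    -0.002  0.001]
lid circ (array([653.56995831,  78.63950299]), np.float64(41.61177432624197)) ((653.6417236328125, 78.55406188964844), 41.818153381347656)
lid plane [-2.29653491e-02 -2.68775145e-02  9.09203420e+01] 15340
red top [320.24485597 265.73251029] [ 300  245   41   42 1458] (array([594.69837243,  -3.74529343]), np.float64(11.499812457015995)) ((594.5248413085938, -3.689457654953003), 11.763677597045898)
red top [320.24485597 265.73251029] [ 300  245   41   42 1458] (array([595.01283965,  -3.26647072]), np.float64(11.416830704679082)) ((594.840576171875, -3.2110249996185303), 11.678776741027832)
red depth z 112.92655417236658
t 12.15 tcp [594.2  -2.5  83.5] yaw 55.3 zax [ 0.0189  0.0066 -0.9998] F [-1.86 -1.26  3.52] w 0.252
shift mm [-0.1  0.   0.5] turn 0.3
```

Call:
step_arm:
  targets:
    - {"x": 0,"y": 0,"z": 0.001,"turn": 0,"grip": 10}
    - {"x": 0,"y": 0,"z": 0.001,"turn": 0,"grip": 10}
    - {"x": 0,"y": 0,"z": 0.001,"turn": 0,"grip": 10}
    - {"x": 0,"y": 0,"z": 0.001,"turn": 0,"grip": 10}

```text
t: 12.48
tcp_pos: [594.3, -2.5, 83.4]
tcp_rot: [0.002, 0.886, 0.464, 0.01]
ft_force: [-2.9, -1.1, 5.8]
grip_width: 0.251
```

```bash
python3 snap.py w18; python3 ml.py w18; python3 go.py 594.2 -2.6 83 55
python3 - <<'E'
from h import *
for n in ["side","scene"]:
    im,d=robot.grab_frame(n); cv2.imwrite(f"pics/{n}5.png",im[:,:,::-1])
    a=cv2.imread(f"pics/{n}5.png"); b=cv2.imread(f"pics/{n}0.png")
    c=a[150:360,210:440] if n=="side" else a[140:320,230:430]
    cv2.imwrite(f"pics/{n}5c.png",cv2.resize(c,None,fx=2.8,fy=2.8,interpolation=cv2.INTER_CUBIC))
E
```

```text
[594.29770414  -2.47369223  83.43018125] [ 0.    -0.001  0.002  0.     0.001 -0.001]
lid circ (array([653.53718066,  78.62352449]), np.float64(41.575825124822515)) ((653.60546875, 78.4878158569336), 41.806575775146484)
lid plane [-2.06167820e-02 -2.42407660e-02  9.08543474e+01] 15335
red top [320.21276596 265.82017845] [ 300  245   41   42 1457] (array([594.61866555,  -3.6766881 ]), np.float64(11.548840633351663)) ((594.634521484375, -3.767674446105957), 11.672813415527344)
red top [320.21276596 265.82017845] [ 300  245   41   42 1457] (array([594.93331708,  -3.19811913]), np.float64(11.465480102675793)) ((594.94921875, -3.2885217666625977), 11.588541984558105)
red depth z 112.92753469693477
t 12.53 tcp [594.3  -2.5  83.4] yaw 55.3 zax [ 0.0196  0.0065 -0.9998] F [-2.75 -0.62  6.34] w 0.248
shift mm [-0.2 -0.   0.4] turn 0.3
```

View pics/side5c.png

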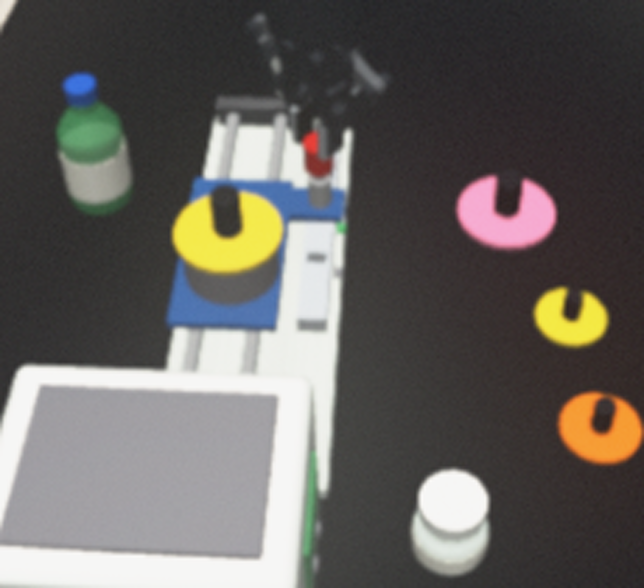

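View pics/scene5c.png

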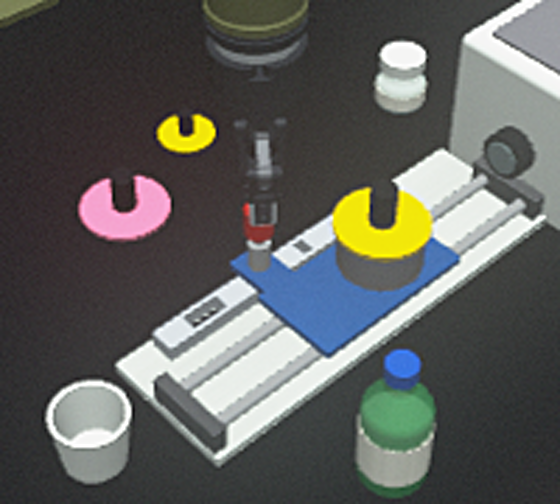

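View pics/w18.png

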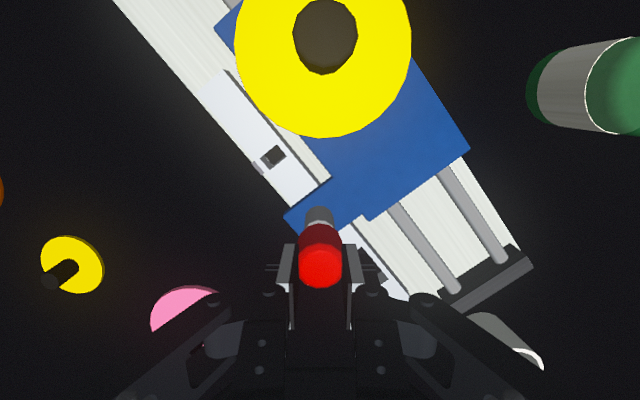

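All views agree. The carriage tab is at the green mark with only the farther hole showing beyond it. The knob top is at z=112.9, its height with the pin home, the lid is seated, and the bottle, jar and cup are upright where they were. Handing in.

```bash
python3 -c "
from plant import robot
print(robot.hand_in())"
```

```text
the job is handed in; nothing more can be done
None
```

The job is done and handed in at about 12.6 s. The yellow lid is on the well, and the pin is down in the next hole (green mark). The gripper still holds the red knob at 60 N grip, pressing it lightly onto its stop.

- **Lid:** I placed the larger yellow lid and let go of it while the carriage was still in its loading slot. Its disc top measured 90–91 mm against 90 mm expected, and it was centred on the well within about 1 mm.
- **Plunger and slide:** I raised the plunger about 14 mm and slid the carriage about 61.5 mm. On the way down, the spring force stayed at about -5 N past the strip's top, so the pin had entered the hole.
- **Last checks:** The knob top is at 112.9 mm, the same height as with the pin home at the start. The knob axis is within about 0.5 mm of the hole along the travel, and the tool reads about +6 N. In the final pictures, the bottle, jar and cup are upright where they were.

**Small disagreements:**
- The gripper opening read about 4–5 mm less than the real knob diameters.
- The tool had leaned by about 1°.
- The lid's fitted plane showed a slope of about 1–2°, which I took as measurement error because the side and scene pictures show it level.
- One move call was refused for missing fields, so nothing moved on that call.

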